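Check in the bottles at the pantry bar

TASK

Turn up the cabinet light by setting the dimmer lever straight up, then lay every standing bottle on its side in the plywood cradle that is as long as the bottle's body, centred along it. When all are laid, take the barcode scanner from its rest and read the label of each bottle where it lies, the tallest first and the shortest last: point the window's beam across the bottle at the middle of the label from about a hand's breadth away and hold it steady there for a good second. Finally put the scanner back in its rest the way it was, turn the dimmer lever right back to off, and leave the other things on the counter alone.

Things in the scene. Friction and masses are not known exactly. Their poses are not given: they have to be found in the camera images.
- tall_bottle: the tallest of up to three capped green glass bottles of one girth (absent in some runs): 220 mm tall in all; a cylindrical body 52 mm across and 140 mm long, a cone 24 mm long, then a straight neck 26 mm across and 56 mm long up to the flat top, a place to grip it; 300 g or so. Origin: centre of its underside; its z axis runs to the cap. It starts standing upright on the counter.
- tall_bottle_label (a point): point on the bottle's axis at the middle of its paper label, 70 mm from the underside; the striped label is a band 44 mm wide all the way round the body (surface 26 mm from this point), so it can be read from any side
- middle_bottle: the middle one of up to three capped green glass bottles of one girth (absent in some runs): 190 mm tall in all; a cylindrical body 52 mm across and 110 mm long, a cone 24 mm long, then a straight neck 26 mm across and 56 mm long up to the flat top, a place to grip it; 260 g or so. Origin: centre of its underside; its z axis runs to the cap. It starts standing upright on the counter.
- middle_bottle_label (a point): point on the bottle's axis at the middle of its paper label, 55 mm from the underside; the striped label is a band 44 mm wide all the way round the body (surface 26 mm from this point), so it can be read from any side
- short_bottle: the shortest of up to three capped green glass bottles of one girth (absent in some runs): 160 mm tall in all; a cylindrical body 52 mm across and 80 mm long, a cone 24 mm long, then a straight neck 26 mm across and 56 mm long up to the flat top, a place to grip it; 220 g or so. Origin: centre of its underside; its z axis runs to the cap. It starts standing upright on the counter.
- short_bottle_label (a point): point on the bottle's axis at the middle of its paper label, 40 mm from the underside; the striped label is a band 44 mm wide all the way round the body (surface 26 mm from this point), so it can be read from any side
- cradle_tall: fixed plywood cradle 140 mm long, as long as the body of the tall bottle: a 90-degree V trough open at both ends, on a base 66 mm wide. Origin: centre of its underside, on the counter; x runs along the trough, z up. The top edges of the V stand about 64 mm high and 82 mm apart inside; a bottle lying in it has its axis 60 mm above the counter; the neck overhangs one end (either end will do)
- cradle_middle: fixed plywood cradle 110 mm long, as long as the body of the middle bottle: a 90-degree V trough open at both ends, on a base 66 mm wide. Origin: centre of its underside, on the counter; x runs along the trough, z up. The top edges of the V stand about 64 mm high and 82 mm apart inside; a bottle lying in it has its axis 60 mm above the counter; the neck overhangs one end (either end will do)
- cradle_short: fixed plywood cradle 80 mm long, as long as the body of the short bottle: a 90-degree V trough open at both ends, on a base 66 mm wide. Origin: centre of its underside, on the counter; x runs along the trough, z up. The top edges of the V stand about 64 mm high and 82 mm apart inside; a bottle lying in it has its axis 60 mm above the counter; the neck overhangs one end (either end will do)
- scanner: handheld barcode scanner, 220 g: a black straight handle 150 x 30 x 30 mm along its x axis, with a grey head 60 x 50 x 36 mm at the +x end bent 45 degrees down. Origin: middle of the handle's underside; z up. It starts lying in its rest, which points the same way. It reads all the time; there is no trigger
- scanner_grip (a point): middle of the scanner's handle, 15 mm above its underside: between the two forks of the rest, where 80 mm of handle is free for the fingers
- scanner_window (a point): centre of the scanner's glass window, at (107, 0, -17) mm in the scanner's frame; this point's own x axis is the reading beam, straight out of the window (45 degrees down and forward when the handle is level); its y axis is the scanner's y. It reads a label whose axis point is 60 to 160 mm off along the beam
- scanner_rest: fixed dark steel rest: base 150 x 70 x 8 mm, two upright forks 14 mm thick at x = -62 and +40 mm, seats 70 mm above the counter; prongs beside the seats up to 90 mm high, about 43 mm apart at the seat and flaring, for the 30 mm handle. Origin: on the counter; x along the handle towards the head, z up. A scanner at home has its origin 70 mm straight above this one
- dimmer (a joint): angle of the dimmer lever of the cabinet lights, rad: 0 = off, leaning 0.6 rad towards the robot side (-x of its block) against its stop; 0.6 = straight up; 1.2 = full, leaning away. It stays where it is left (light friction)
- dimmer_tip (a point): centre of the grey ball, 26 mm across, at the end of the 10 mm lever rod, 80 mm from the hinge
- dimmer_base: fixed white block of the dimmer, 70 x 50 x 25 mm; origin: centre of its underside; the lever's hinge lies 22 mm above it, along its y axis, and the lever swings in its x-z plane, from -x (off) to +x (full)
- tape_roll: bystander, to be left alone: roll of blue tape lying flat, 90 mm across, 24 mm high; origin at the centre of its underside
- screwdriver: bystander, to be left alone: screwdriver lying flat; origin at the centre of its underside
- mug: bystander, to be left alone: white mug, 80 mm across, 90 mm high; origin at the centre of its underside
- screw_box: bystander, to be left alone: cardboard screw box 90 x 60 x 45 mm; origin at the centre of its underside
- offcut: bystander, to be left alone: plywood offcut lying flat, 160 x 50 x 18 mm; origin at the centre of its underside
- tape_measure: bystander, to be left alone: yellow tape measure 70 x 35 x 65 mm; origin at the centre of its underside
- filler_tin: bystander, to be left alone: white tin 80 mm across, 70 mm high; origin at the centre of its underside
Things that resemble listed ones, but are neither listed nor needed, are in the scene too. Leave any orange look-alike of the scanner_rest alone. What is shaped like the short_bottle but orange or red is not meant.

How it is judged:
On the way, in this order (a step that is already met when the one before it is completed fails the run):
1. the dimmer lever stands straight up (value of joint dimmer between 0.47 and 0.73 rad), for 0.3 s.
2. every bottle lies in the cradle of its own length, let go (x of tall_bottle_label in the frame of cradle_tall between -0.022 and 0.022 m and y of tall_bottle_label in the frame of cradle_tall between -0.012 and 0.012 m and z of tall_bottle_label in the frame of cradle_tall between 0.05 and 0.07 m and angle between the z axis of tall_bottle and the x axis of cradle_tall, either way round below 0.15 rad and linear speed of each of tall_bottle, middle_bottle, short_bottle below 0.03 m/s and contact force between each of tall_bottle, middle_bottle, short_bottle and the fingers below 0.1 N and x of middle_bottle_label in the frame of cradle_middle between -0.022 and 0.022 m and y of middle_bottle_label in the frame of cradle_middle between -0.012 and 0.012 m and z of middle_bottle_label in the frame of cradle_middle between 0.05 and 0.07 m and angle between the z axis of middle_bottle and the x axis of cradle_middle, either way round below 0.15 rad and x of short_bottle_label in the frame of cradle_short between -0.022 and 0.022 m and y of short_bottle_label in the frame of cradle_short between -0.012 and 0.012 m and z of short_bottle_label in the frame of cradle_short between 0.05 and 0.07 m and angle between the z axis of short_bottle and the x axis of cradle_short, either way round below 0.15 rad), for 0.3 s.
3. the held scanner reads the tall bottle's label, across the bottle, for a second (x of tall_bottle_label in the frame of scanner_window between 0.06 and 0.16 m and y of tall_bottle_label in the frame of scanner_window between -0.015 and 0.015 m and z of tall_bottle_label in the frame of scanner_window between -0.015 and 0.015 m and angle between the x axis of scanner_window and the z axis of tall_bottle, either way round above 1.13 rad), for 1 s.
4. the held scanner reads the middle bottle's label, across the bottle, for a second (x of middle_bottle_label in the frame of scanner_window between 0.06 and 0.16 m and y of middle_bottle_label in the frame of scanner_window between -0.015 and 0.015 m and z of middle_bottle_label in the frame of scanner_window between -0.015 and 0.015 m and angle between the x axis of scanner_window and the z axis of middle_bottle, either way round above 1.13 rad), for 1 s.
5. the held scanner reads the short bottle's label, across the bottle, for a second (x of short_bottle_label in the frame of scanner_window between 0.06 and 0.16 m and y of short_bottle_label in the frame of scanner_window between -0.015 and 0.015 m and z of short_bottle_label in the frame of scanner_window between -0.015 and 0.015 m and angle between the x axis of scanner_window and the z axis of short_bottle, either way round above 1.13 rad), for 1 s.
At the end, for the whole second after the job is handed in: each bottle lies free and still in its own cradle (label within 22 mm along, 12 across, 10 in height of the seat, 0.15 rad); scanner free in its rest as at first (20 mm along, 9 across, 7 in height, 0.15 rad); dimmer below 0.10 rad (all of step 2 and x of scanner in the frame of scanner_rest between -0.02 and 0.02 m and y of scanner in the frame of scanner_rest between -0.009 and 0.009 m and z of scanner in the frame of scanner_rest between 0.063 and 0.077 m and angle between the x axis of scanner and the x axis of scanner_rest, either way round below 0.15 rad and x of scanner_window in the frame of scanner_rest above 0.05 m and linear speed of scanner below 0.03 m/s and contact force between scanner and the fingers below 0.1 N and value of joint dimmer below 0.1 rad); the robot touches nothing.
It fails at once if another thing on the counter is moved by more than 3 cm (distance of any of tape_roll, screwdriver, mug, screw_box, offcut, tape_measure, filler_tin from where it was at the start of the episode above 0.03 m).
It fails at once if a bottle or the scanner falls off the counter (height (world z) of any of tall_bottle, middle_bottle, short_bottle, scanner below -0.05 m).
Of tall_bottle, middle_bottle, short_bottle only 2 to 3 are there at a start; the rules pass over those that are not, and their reading is None.
At some moment in a run one of tall_bottle, middle_bottle, short_bottle may be knocked a few centimetres aside while the robot is not near it.
It also fails if it takes over 210 s, if anything falls off the work surface, if the arm or the gripper's body presses on something with over 40 N, if the wrist force passes 120 N, or if a joint passes its speed limit or range.

ROBOT

A 6-joint arm with a two-finger parallel gripper is mounted at the origin on the work surface. World frame = base frame: x ahead of the robot, y to its left, z up, the work surface at z = 0. Lengths are in m, angles in rad, forces in N, time in s.
With the tool pointing down it reaches from about 0.3 to 0.775 m from the base axis. Payload 14.6 kg.
Tool frame: the origin (TCP) lies between the finger pads; the fingertips stand 19 mm ahead of it and the grasp point (between the pads) is the TCP; z points along the fingers, y is the direction in which the jaws open and shut (so a half turn about z gives the same grasp; the last joint's range is limited). The gripper opens to 94 mm and grips with 3 to 60 N. Pads are 16 mm wide; open, the fingers measure 119 mm over their backs; the gripper's body (75 mm by 177 mm) begins 78 mm behind the grasp point.
Start: joints at [1.134, 0.3, 1.521, -0, 1.321, -0.067], TCP at [0.199, 0.513, 0.197] pointing down, gripper open.
Joint ranges: [-3.03, 3.03], [-0.79, 2.21], [0.23, 2.52], [-1.04, 4.18], [0, 3.07], [-2.55, 2.55]. Speed limits (rad/s): [2.22, 2.22, 2.57, 3.14, 3.14, 3.14].

INTERFACE

Orientations are given as [roll, pitch, yaw] about the fixed x, y, z axes, in that order (R = Rz(yaw) Ry(pitch) Rx(roll)).
In Python, from station import telemetry, vision, ctrl gives the robot as it stands. The module is installed in compiled form; this text tells all that it offers.
- The arm moves only by the shell command python3 -m creep 'ROWS' [FORCE]. ROWS is JSON, a list of rows, each a list of 3 entries, a list of its own where there are three numbers: the shift along the tool's x, y, z in units of 50 mm (1.0 is 50 mm), then the turn about the tool's z in units of 8 degrees (1.0 is 8 degrees), then the opening, from 0 (shut) to 1 (fully open). In form: [[[tx, ty, tz], twist, gripper], ...]. A call has 1 to 12 rows; each row is the pose to reach, as a shift and turn from the pose commanded when the call began, along the tool's axes at that moment; what a row does not reach only later rows make up. A row lasts 1/10 s, in which the tool goes at most 50 mm and 8.59 degrees, less where a joint would pass 70% of its speed; a pose out of reach is approached as far as the arm can. A call with a gripper value outside its range is refused whole. The fingers move at their own pace and stop on an object; FORCE is the grip in N (left out, the last holds). Time passes only in rows, so rows that repeat a pose let the fingers close. It gives the time, the measured TCP pose, the force and the opening at its end, in the units of the state.
- telemetry.get_obs(): the state, without advancing time (a new reading comes with each control period).
- vision.camera(name): name is "side" or "top" or "wrist"; returns a dict with "img" (420x560x3 uint8, red, green, blue), "depth" (420x560 float32, m along the optical axis (not along the pixel's ray), 0 where there is no reading), "vertical_fov" (degrees; the focal length in pixels is half the picture's height over the tangent of half this angle, whatever the lens; pixels are square), "cx", "cy" (the principal point, pixels), "extrinsics" (4x4, takes a point from camera to world coordinates); the wrist camera has in their place "hand_eye" (4x4, takes a point from camera to tool coordinates, whose origin is the TCP and whose axes are the flange's). Camera axes: x right, y down, z forward; pixel columns grow to the right and rows downward; lengths in m; the calibration is good to about 2 mm. A picture is of the moment at which its call begins: read the wrist's pose just before it.
- ctrl.hand_in(): hands the job in, once; it reports no verdict.
The state is a dict: "time_s": time; "qpos": joint angles; "joint_vel": joint speeds; "tau": joint torques, N m; "ee_pos": TCP position; "eef_rot": TCP orientation; "force": force on the tool from outside, world axes, zero at the start; "moment": the same for the moment, N m; "grip_width": finger opening in m.
Only numpy, scipy, OpenCV 4.12 (cv2) and the standard library are available. Lean on these libraries where they do the work, as an engineer would, in place of code of your own. Each camera call takes 0.05 s, during which the arm holds its last target.

## Working session

There is one attempt and no reset: what is moved stays moved. The work goes in short steps, Python scripts to look and compute and a shell command to move; the robot and the scene stay as the last step left them, time stands still between calls to the robot, and variables do not carry over. Pictures are saved under pics/ and viewed, and the job is handed in when it is done.

```bash
mkdir -p pics; ls; cat > h.py <<'E'
import numpy as np, cv2
from station import telemetry, vision, ctrl
from scipy.spatial.transform import Rotation as R
def cam(n):
    if n=='wrist':
        s=telemetry.get_obs()
    c=vision.camera(n)
    im=c['img']; H,W=im.shape[:2]
    f=H/2/np.tan(np.radians(c['vertical_fov'])/2)
    if n=='wrist':
        T=np.eye(4);T[:3,:3]=R.from_euler('xyz',s['eef_rot']).as_matrix();T[:3,3]=s['ee_pos']
        E=T@np.array(c['hand_eye'])
    else: E=np.array(c['extrinsics'])
    return dict(im=im,d=c['depth'],f=f,cx=c['cx'],cy=c['cy'],E=E)
def ray(c,u,v):
    d=c['E'][:3,:3]@np.array([(u-c['cx'])/c['f'],(v-c['cy'])/c['f'],1.]); return c['E'][:3,3],d
def onz(c,u,v,z):
    o,d=ray(c,u,v); return o+d*(z-o[2])/d[2]
def cloud(c):
    H,W=c['d'].shape; v,u=np.mgrid[:H,:W]; d=c['d']
    P=np.stack([(u-c['cx'])/c['f']*d,(v-c['cy'])/c['f']*d,d],-1)@c['E'][:3,:3].T+c['E'][:3,3]
    P[d<=0]=np.nan; return P
def proj(c,p):
    q=np.linalg.inv(c['E'])@np.append(p,1); return c['f']*q[0]/q[2]+c['cx'],c['f']*q[1]/q[2]+c['cy']
def save(n,im): cv2.imwrite('pics/'+n+'.png',cv2.cvtColor(im,cv2.COLOR_RGB2BGR))
def st():
    s=telemetry.get_obs(); print('t',round(s['time_s'],2),'p',np.round(s['ee_pos'],4),'rot',np.round(s['eef_rot'],3),'F',np.round(s['force'],1),'w',round(float(s['grip_width']),4),'q',np.round(s['qpos'],2)); return s
E
python3 - <<'E'
from h import *
st()
for n in ['top','side','wrist']:
    c=cam(n); save(n+'0',c['im']); print(n,c['f'],c['cx'],c['cy'],np.round(c['E'],3).tolist())
E
```

```text
pics
t 0.0 p [0.1987 0.5126 0.1967] rot [-3.14  -0.     2.772] F [-0.2 -0.4  0.1] w 0.094 q [ 1.13  0.3   1.52 -0.    1.32 -0.07]
top 385.6878029770419 279.68019461480594 209.32603648952957 [[-0.011, -0.993, 0.117, 0.454], [-1.0, 0.009, -0.021, -0.035], [0.02, -0.117, -0.993, 1.153], [0.0, 0.0, 0.0, 1.0]]
side 521.8291644529614 286.0299948714618 209.39338041058093 [[0.731, -0.378, 0.568, -0.353], [-0.682, -0.41, 0.605, -1.009], [0.004, -0.83, -0.558, 0.976], [0.0, 0.0, 0.0, 1.0]]
wrist 299.90813055350327 283.9649691739613 213.68774674345045 [[0.361, 0.892, 0.27, 0.118], [0.932, -0.346, -0.106, 0.543], [-0.001, 0.29, -0.957, 0.383], [0.0, 0.0, 0.0, 1.0]]
```

View pics/top0.png

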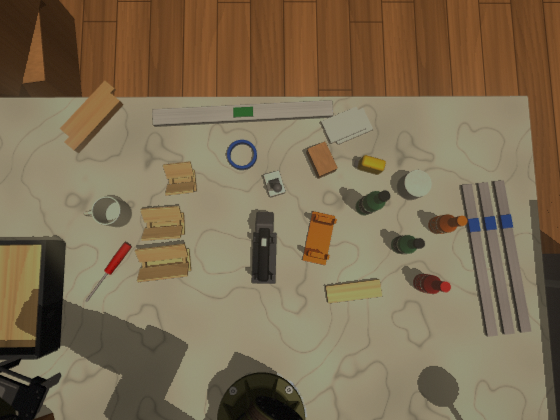

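View pics/side0.png

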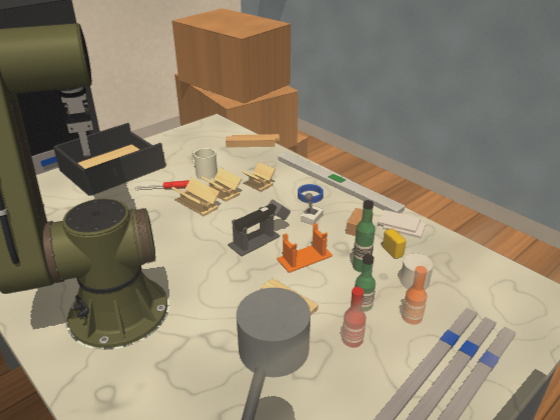

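View pics/wrist0.png

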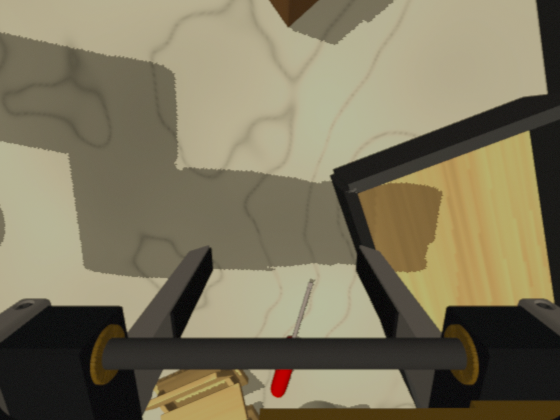

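```bash
python3 - <<'E'
from h import *
c=cam('top'); P=cloud(c)
np.save('topP.npy',P); np.save('topim.npy',c['im'])
a=cv2.resize(c['im'][130:310,130:290],None,fx=3.3,fy=3.3,interpolation=cv2.INTER_CUBIC); save('crA',a)
b=cv2.resize(c['im'][130:310,260:480],None,fx=3.3,fy=3.3,interpolation=cv2.INTER_CUBIC); save('crB',b)
for u,v in [(374,196),(383,197),(407,244),(417,243),(400,246),(438,385),(272,187),(263,240),(112,212),(420,184),(373,163)]: print((u,v),np.round(P[v,u],3))
s=cam('side');Q=cloud(s); print(np.round(Q[330,272],3)); 
np.save('sideP.npy',Q)
E
```

```text
(374, 196) [ 0.604 -0.302  0.164]
(383, 197) [ 0.593 -0.31   0.218]
(407, 244) [ 0.479 -0.404  0.104]
(417, 243) [ 0.48  -0.411  0.158]
(400, 246) [ 0.475 -0.391  0.083]
(438, 385) [ 0.077 -0.509  0.001]
(272, 187) [ 0.653 -0.037  0.029]
(263, 240) [ 0.494 -0.011  0.102]
(112, 212) [0.586 0.44  0.002]
(420, 184) [ 0.652 -0.462  0.069]
(373, 163) [ 0.714 -0.329  0.069]
[-0.042 -0.652  0.47 ]
```

View pics/crA.png

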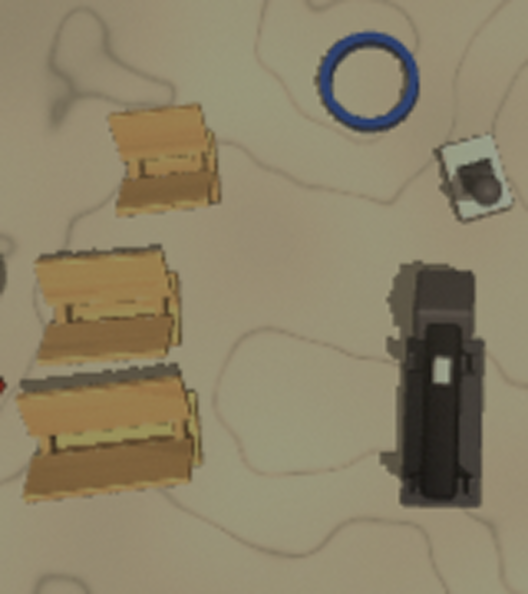

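View pics/crB.png

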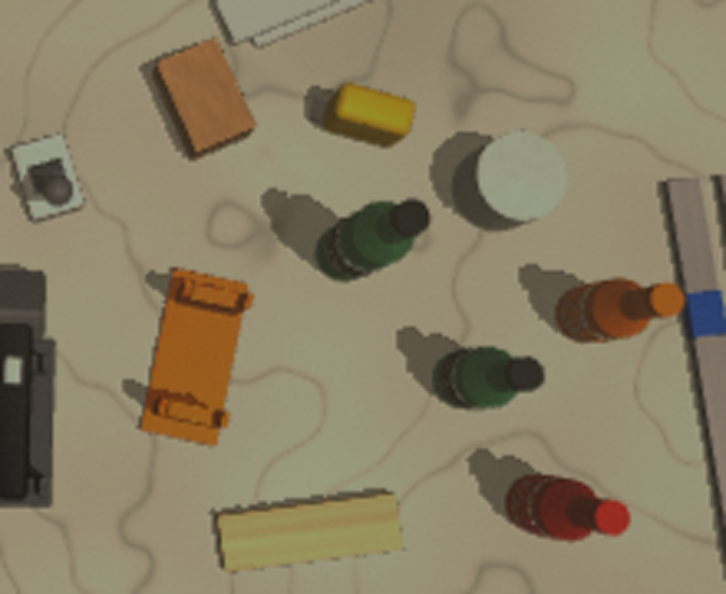

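```bash
python3 - <<'E'
from h import *
P=np.load('topP.npy')
def box(n,u0,u1,v0,v1,z0,z1):
    q=P[v0:v1,u0:u1].reshape(-1,3); q=q[np.isfinite(q[:,0])&(q[:,2]>z0)&(q[:,2]<z1)]
    r=cv2.minAreaRect((q[:,:2]*1000).astype(np.float32)); print(n,len(q),'c',np.round(r[0],1),'size',np.round(r[1],1),'ang',round(r[2],1),'z',np.round(np.percentile(q[:,2],[2,50,98]),4)); return q
box('tall',125,200,240,290,.05,.07)
box('mid',130,195,200,240,.05,.07)
box('short',158,205,155,200,.05,.07)
box('rest',240,285,205,290,.003,.03)
box('scan handle',240,285,225,290,.092,.115)
box('scan all',240,285,205,290,.06,.115)
box('dim block',260,292,165,200,.015,.03)
box('dim ball',255,292,160,205,.06,.13)
box('tallcap',340,410,170,230,.205,.24)
box('shortcap',395,440,220,260,.145,.18)
box('offc',315,390,270,310,.008,.03)
E
```

```text
tall 662 c [447.9 276.9] size [114.8 141.6] ang 6.1 z [0.0503 0.0576 0.0641]
mid 488 c [547.5 280.2] size [ 92.1 110. ] ang 3.5 z [0.0505 0.0576 0.0648]
short 341 c [676.8 233.4] size [92.5 79.5] ang 6.1 z [0.0503 0.0577 0.064 ]
rest 535 c [472.8  -6. ] size [230.4 124. ] ang 2.2 z [0.0032 0.0063 0.0112]
scan handle 633 c [461.3 -13.5] size [ 49.4 148.7] ang 89.6 z [0.0933 0.0982 0.1031]
scan all 1024 c [481.1 -11.7] size [ 58.3 188.6] ang 88.4 z [0.0667 0.0967 0.1034]
dim block 279 c [666.4 -42.7] size [70.9 49.7] ang 16.1 z [0.0177 0.023  0.0294]
dim ball 69 c [639.6 -50.7] size [22.2 24.7] ang 89.5 z [0.096 0.104 0.11 ]
tallcap 112 c [ 596.6 -312.3] size [25.9 27.1] ang 89.7 z [0.2099 0.218  0.222 ]
shortcap 105 c [ 480.4 -415.5] size [26.2 26. ] ang 86.8 z [0.1473 0.1585 0.163 ]
offc 967 c [ 347.1 -270.9] size [ 50.2 159.8] ang 6.4 z [0.0117 0.0165 0.0209]
```

```bash
cat >> h.py <<'E'
def rows(x,y,z,yawdeg=None):
    s=st(); Rm=R.from_euler('xyz',s['eef_rot']).as_matrix()
    d=Rm.T@(np.array([x,y,z])-np.array(s['ee_pos']))/0.05
    tw=0
    if yawdeg is not None:
        dy=(yawdeg-np.degrees(s['eef_rot'][2])+180)%360-180; tw=-dy/8
    n=max(np.linalg.norm(d),abs(tw)*8/8.59)
    print('row',np.round(d,3),'twist',round(tw,3),'nrows~',round(n,1),'yaw now',round(np.degrees(s['eef_rot'][2]),2))
def axes():
    s=telemetry.get_obs(); print('tool axes xyz (cols)',np.round(R.from_euler('xyz',s['eef_rot']).as_matrix(),3).tolist())
E
python3 - <<'E'
from h import *
rows(.640,-.051,.22,196.3)
P=np.load('topP.npy')
q=P[235:295,120:205].reshape(-1,3); q=q[np.isfinite(q[:,0])&(q[:,2]>.045)&(q[:,2]<.07)]
for c0,a,L,src in [((.448,.277),5.5,.075,(235,295,120,205)),((.677,.2334),6,.05,(150,205,150,210))]:
    q=P[src[0]:src[1],src[2]:src[3]].reshape(-1,3); q=q[np.isfinite(q[:,0])&(q[:,2]>.03)&(q[:,2]<.07)]
    for it in range(4):
        t=np.radians(a); ex=np.array([-np.sin(t),np.cos(t)]); ey=np.array([np.cos(t),np.sin(t)])
        r=q[:,:2]-c0; k=(abs(r@ex)<L+.012)&(abs(r@ey)<.052); 
        m=cv2.minAreaRect((q[k][:,:2]*1000).astype(np.float32)); c0=np.array(m[0])/1000
        print(m,k.sum())
E
```

```text
t 0.25 p [0.1987 0.5127 0.197 ] rot [-3.141 -0.     2.772] F [-0.2 -0.5  0.2] w 0.0937 q [ 1.13  0.3   1.52  0.    1.32 -0.07]
row [-12.304  -7.322  -0.457] twist -4.686 nrows~ 14.3 yaw now 158.81
((447.48175048828125, 277.2431945800781), (103.51384735107422, 140.8804931640625), 6.043699264526367) 1250
((438.9387512207031, 276.42626953125), (87.08960723876953, 140.90420532226562), 5.867435932159424) 1257
((436.4917297363281, 275.66107177734375), (91.95633697509766, 141.7130889892578), 6.043699741363525) 1350
((436.4917297363281, 275.66107177734375), (91.95633697509766, 141.7130889892578), 6.043699741363525) 1350
((676.6869506835938, 234.22967529296875), (92.5468978881836, 81.22940063476562), 6.057850360870361) 712
((676.6869506835938, 234.22967529296875), (92.5468978881836, 81.22940063476562), 6.057850360870361) 712
((676.6869506835938, 234.22967529296875), (92.5468978881836, 81.22940063476562), 6.057850360870361) 712
((676.6869506835938, 234.22967529296875), (92.5468978881836, 81.22940063476562), 6.057850360870361) 712
```

```bash
python3 -m creep '[[[-12.3,-7.32,-1],-4.69,0.7],[[-12.3,-7.32,-1],-4.69,0.7],[[-12.3,-7.32,-1],-4.69,0.7],[[-12.3,-7.32,-1],-4.69,0.7],[[-12.3,-7.32,-1],-4.69,0.7],[[-12.3,-7.32,-1],-4.69,0.7],[[-12.3,-7.32,-1],-4.69,0.7],[[-12.3,-7.32,-1],-4.69,0.7],[[-12.3,-7.32,-1],-4.69,0.7],[[-12.3,-7.32,-1],-4.69,0.7],[[-12.3,-7.32,-1],-4.69,0.7],[[-12.3,-7.32,-1],-4.69,0.7]]' 10; python3 -c "
from h import *
rows(.640,-.051,.2,196.3)"
```

```text
time_s: 1.45
ee_pos: [0.5573, 0.0544, 0.238]
eef_rot: [3.142, 0.0, -2.857]
force: [0.4, 1.4, -0.0]
grip_width: 0.0657
t 1.45 p [0.5573 0.0544 0.238 ] rot [ 3.142  0.    -2.857] F [ 0.4  1.4 -0. ] w 0.0657 q [ 0.03  0.29  1.43  0.    1.41 -1.82]
row [-0.995 -2.489  0.759] twist 0.003 nrows~ 2.8 yaw now -163.68
```

```bash
python3 -m creep '[[[-1,-2.49,0.76],0,0.7],[[-1,-2.49,0.76],0,0.7],[[-1,-2.49,0.76],0,0.7],[[-1,-2.49,0.76],0,0.7],[[-1,-2.49,0.76],0,0.7]]' 10; python3 -c "
from h import *
c=cam('wrist'); save('w1',c['im']); print(proj(c,[.64,-.051,.097]))
rows(.640,-.051,.097,196.3)"
```

```text
time_s: 1.95
ee_pos: [0.6392, -0.0494, 0.199]
eef_rot: [3.141, -0.001, -2.858]
force: [-0.6, 0.7, -0.3]
grip_width: 0.0657
(np.float64(282.0018022228684), np.float64(213.3908753410482))
t 2.0 p [ 0.6391 -0.0486  0.1998] rot [ 3.141 -0.    -2.856] F [-0.6 -0.   0.2] w 0.0658 q [-0.13  0.51  1.23  0.    1.41 -1.99]
row [-0.004 -0.052  2.057] twist 0.005 nrows~ 2.1 yaw now -163.66
```

View pics/w1.png

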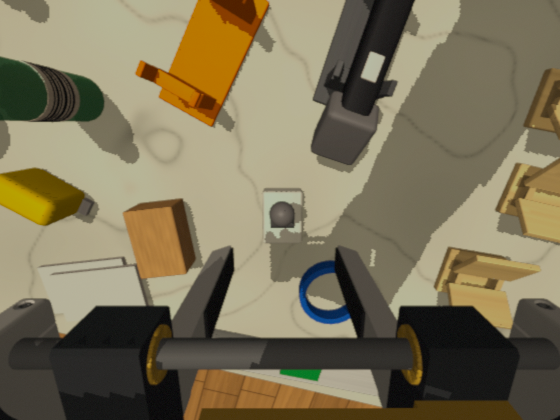

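The wrist view shows the grey ball at (282, 214), where the computed position projects, with the block centred under it. So I descend on it and grip.

```bash
python3 -m creep '[[[0,-0.04,2.06],0,0.7],[[0,-0.04,2.06],0,0.7],[[0,-0.04,2.06],0,0.7],[[0,-0.04,2.06],0,0.7],[[0,-0.04,2.06],0,0.1],[[0,-0.04,2.06],0,0.1],[[0,-0.04,2.06],0,0.1],[[0,-0.04,2.06],0,0.1],[[0,-0.04,2.06],0,0.1],[[0,-0.04,2.06],0,0.1]]' 10; python3 -c "
from h import *
rows(.666,-.0427,.102,196.3)"
```

```text
time_s: 3.0
ee_pos: [0.6399, -0.051, 0.0969]
eef_rot: [-3.142, 0.0, -2.857]
force: [0.4, -0.2, 0.3]
grip_width: 0.0209
t 3.0 p [ 0.6399 -0.051   0.0969] rot [-3.142  0.    -2.857] F [ 0.4 -0.2  0.3] w 0.0209 q [-0.14  0.59  1.34  0.    1.21 -1.99]
row [-0.547  0.013 -0.102] twist 0.003 nrows~ 0.6 yaw now -163.67
```

```bash
python3 -m creep '[[[0,0,0],0,0.1],[[0,0,0],0,0.1],[[0,0,0],0,0.1]]' 10
```

```text
time_s: 3.3
ee_pos: [0.6401, -0.0513, 0.0969]
eef_rot: [-3.141, 0.0, -2.857]
force: [0.5, -4.3, 1.5]
grip_width: 0.0174
```

```bash
python3 -c "
from h import *
c=cam('wrist'); save('w2',c['im'])
c=cam('side');u,v=proj(c,[.64,-.051,.097]);print(u,v);u=int(u);v=int(v); save('s2',cv2.resize(c['im'][v-50:v+50,u-60:u+60],None,fx=5,fy=5))"
```

```text
307.971845642681 196.89738563981263
```

View pics/w2.png

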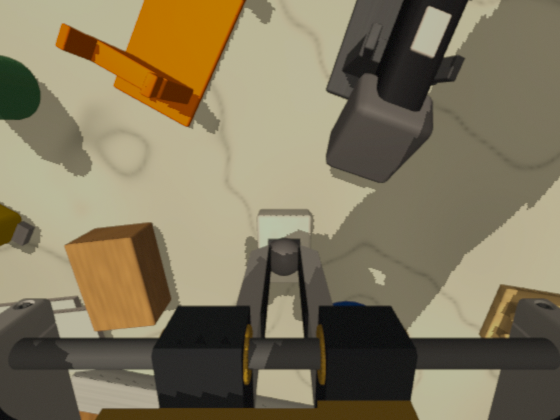

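View pics/s2.png

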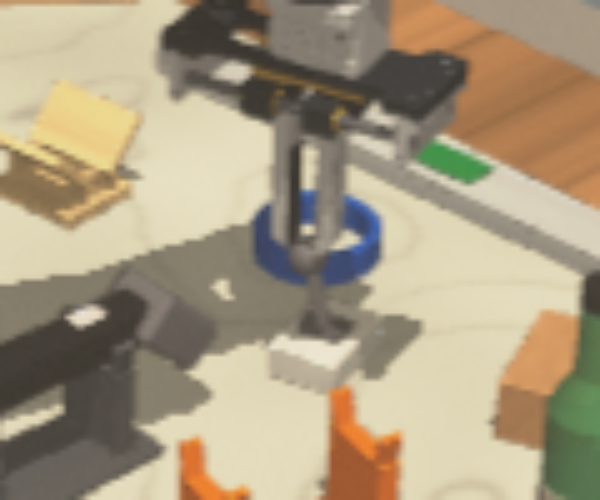

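```bash
python3 -m creep '[[[0,0,0],0,0.6],[[0,0,0],0,0.6],[[0,0,0],0,0.6],[[0,0,0],0,0.6],[[0,0,-1],0,0.6],[[0,0,-1],0,0.6]]' 10;python3 -c "
from h import *
c=cam('wrist'); save('w3',c['im']); P=cloud(c)
q=P[180:280,240:330].reshape(-1,3); q=q[(q[:,2]>.06)&(q[:,2]<.125)]
print(len(q),np.round([q.min(0),q.max(0),q.mean(0)],4))
c=cam('top');P=cloud(c); q=P[160:205,255:292].reshape(-1,3); q=q[(q[:,2]>.06)&(q[:,2]<.122)];print(len(q),np.round([q.min(0),q.max(0),q.mean(0)],4))
st()"
```

```text
time_s: 4.0
ee_pos: [0.6421, -0.051, 0.1529]
eef_rot: [-3.138, 0.008, -2.856]
force: [1.1, 0.3, 0.8]
grip_width: 0.0561
713 [[ 0.6274 -0.0646  0.0928]
 [ 0.6526 -0.0394  0.1099]
 [ 0.6377 -0.0526  0.1043]]
3 [[ 0.6367 -0.0618  0.0984]
 [ 0.6401 -0.0589  0.1052]
 [ 0.6382 -0.0608  0.1017]]
t 4.1 p [ 0.6403 -0.0509  0.1478] rot [-3.141e+00  2.000e-03 -2.856e+00] F [-0.6  0.6 -0.8] w 0.0562 q [-0.14  0.54  1.29  0.    1.3  -1.99]
```

View pics/w3.png

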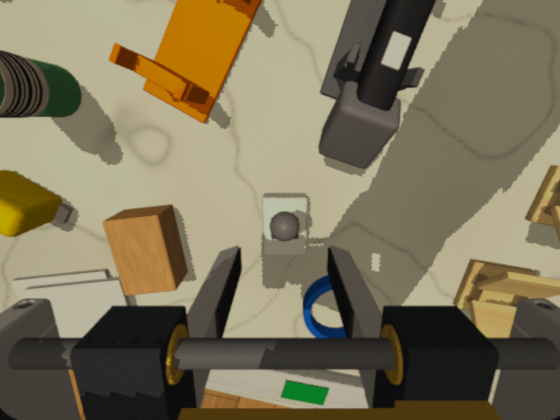

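```bash
python3 -m creep '[[[0,0,1],0,0.6],[[0,0,1],0,0.6],[[0,0,1],0,0.25],[[0,0,1],0,0.25],[[0,0,1],0,0.25],[[0,0,1],0,0.25],[[-0.14,0,0.97],0,0.25],[[-0.28,0,0.93],0,0.25],[[-0.42,0,0.91],0,0.25],[[-0.56,0,0.9],0,0.25],[[-0.56,0,0.9],0,0.25],[[-0.56,0,0.9],0,0.25]]' 10;python3 -c "
from h import *
c=cam('wrist'); save('w4',c['im']); st()"
```

```text
time_s: 5.3
ee_pos: [0.6667, -0.043, 0.1014]
eef_rot: [3.141, -0.0, -2.856]
force: [-0.3, -0.4, 0.1]
grip_width: 0.0237
t 5.35 p [ 0.6666 -0.0431  0.1015] rot [ 3.141 -0.    -2.856] F [-0.4  0.4 -0. ] w 0.0232 q [-0.12  0.65  1.25 -0.    1.25 -1.98]
```

View pics/w4.png

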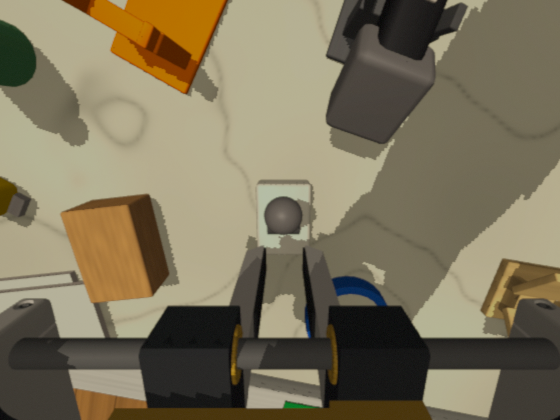

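```bash
python3 -c "
from h import *
c=cam('wrist'); P=cloud(c); s=telemetry.get_obs()
print('tcp px',proj(c,s['ee_pos']), 'tip', proj(c,np.array(s['ee_pos'])-[0,0,.019]))
print(np.round(P[215,283],4),np.round(P[205:226:4,283],4).tolist())
c=cam('side');u,v=proj(c,s['ee_pos']);print(u,v);u=int(u);v=int(v); save('s4',cv2.resize(c['im'][v-50:v+50,u-60:u+60],None,fx=5,fy=5))"
```

```text
tcp px (np.float64(283.7363933411118), np.float64(256.24840153867274)) tip (np.float64(283.7569858062763), np.float64(245.30370839547504))
[ 0.6366 -0.0524  0.1084] [[0.6313, -0.0539, 0.1047], [0.6335, -0.0533, 0.106], [0.6355, -0.0527, 0.1078], [0.6379, -0.052, 0.1084], [0.6399, -0.0514, 0.11], [0.6425, -0.0506, 0.1099]]
312.1882464614796 191.61692491030303
```

View pics/s4.png

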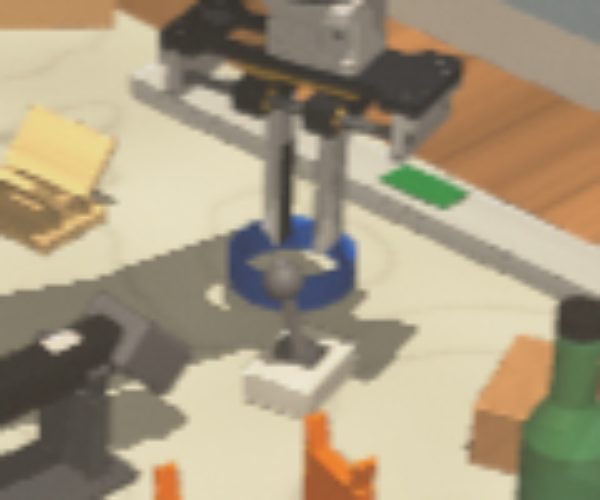

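```bash
python3 -m creep '[[[0,0,-1.2],0,0],[[0,0,-1.2],0,0],[[1.3,0,-1.2],0,0],[[1.3,0,-1.2],0,0],[[1.3,0,0],0,0],[[1.3,0,0],0,0],[[1.3,0,0],0,0],[[1.1,0,0],0,0],[[0.9,0,0],0,0],[[0.7,0,0],0,0],[[0.55,0,0],0,0],[[0.55,0,0],0,0]]' 10;python3 -c "
from h import *
c=cam('wrist'); save('w5',c['im']); st(); P=cloud(c)
q=P.reshape(-1,3); q=q[(abs(q[:,0]-.655)<.045)&(abs(q[:,1]+.045)<.035)&(q[:,2]>.09)&(q[:,2]<.13)]
print(len(q),np.round([q.min(0),q.max(0),q.mean(0)],4))"
```

```text
time_s: 6.65
ee_pos: [0.6417, -0.0504, 0.1027]
eef_rot: [-3.141, 0.001, -2.856]
force: [0.4, -0.4, -0.4]
grip_width: 0.0004
t 6.7 p [ 0.641  -0.0506  0.1024] rot [-3.141e+00  1.000e-03 -2.856e+00] F [-1.3 -0.5 -0.1] w 0.0003 q [-0.14  0.59  1.33 -0.    1.22 -1.99]
889 [[ 0.6271 -0.0654  0.0918]
 [ 0.6442 -0.041   0.13  ]
 [ 0.6314 -0.054   0.1117]]
```

View pics/w5.png

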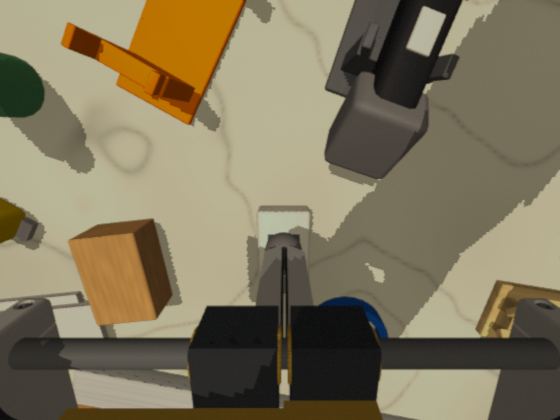

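```bash
python3 -c "
from h import *
s=telemetry.get_obs()
c=cam('side');u,v=proj(c,s['ee_pos']);print(u,v);u=int(u);v=int(v); save('s5',cv2.resize(c['im'][v-50:v+50,u-60:u+60],None,fx=5,fy=5)); P=cloud(c)
print(np.round(P[v-10:v+25:2,u],3).tolist())
c=cam('wrist'); P=cloud(c); print(np.round(P[228:300:4,280],3).tolist())
c=cam('top');u,v=proj(c,s['ee_pos']);print(u,v); save('t5',cv2.resize(c['im'][140:230,220:330],None,fx=5,fy=5))
"
```

```text
308.1584529026552 195.26348966291522
[[0.633, -0.056, 0.146], [0.637, -0.053, 0.135], [0.633, -0.056, 0.131], [0.631, -0.059, 0.126], [0.631, -0.059, 0.119], [0.633, -0.058, 0.11], [0.633, -0.058, 0.103], [0.631, -0.06, 0.097], [0.726, 0.031, 0.005], [0.723, 0.028, -0.001], [0.716, 0.021, -0.002], [0.705, 0.01, -0.0], [0.66, -0.034, 0.034], [0.655, -0.038, 0.03], [0.651, -0.043, 0.027], [0.648, -0.046, 0.022], [0.641, -0.053, 0.021], [0.637, -0.057, 0.017]]
[[0.649, -0.052, 0.024], [0.652, -0.051, 0.025], [0.629, -0.057, 0.097], [0.63, -0.056, 0.102], [0.631, -0.056, 0.106], [0.63, -0.056, 0.115], [0.631, -0.056, 0.12], [0.631, -0.056, 0.125], [0.631, -0.056, 0.131], [0.63, -0.056, 0.137], [0.631, -0.056, 0.141], [0.63, -0.056, 0.146], [0.63, -0.056, 0.15], [0.63, -0.056, 0.155], [0.632, -0.055, 0.156], [0.632, -0.055, 0.16], [0.631, -0.055, 0.164], [0.631, -0.055, 0.167]]
276.9599610008689 186.6504446795012
```

View pics/s5.png

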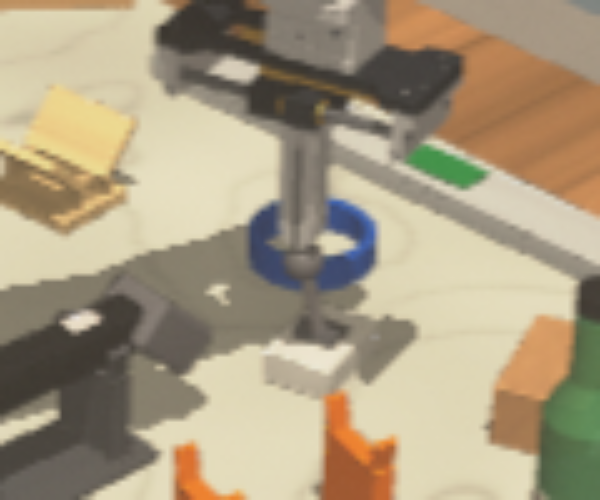

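```bash
python3 -m creep '[[[0.4,0,0],0,0],[[0.8,0,0],0,0],[[0.8,0,0],0,0]]' 10;python3 -c "
from h import *
c=cam('wrist'); st(); P=cloud(c); save('w6',cv2.resize(c['im'][150:330,170:410],None,fx=3,fy=3))
q=P.reshape(-1,3); q=q[(abs(q[:,0]-.655)<.04)&(abs(q[:,1]+.045)<.035)&(q[:,2]>.06)&(q[:,2]<.13)]
print(len(q),np.round([q.min(0),q.max(0),q.mean(0)],4))
c=cam('side');s=telemetry.get_obs();u,v=proj(c,s['ee_pos']);u=int(u);v=int(v); save('s6',cv2.resize(c['im'][v-50:v+50,u-60:u+60],None,fx=5,fy=5)); P=cloud(c)
q=P.reshape(-1,3); q=q[(abs(q[:,0]-.66)<.04)&(abs(q[:,1]+.045)<.035)&(q[:,2]>.06)&(q[:,2]<.13)]
print(len(q),np.round([q.min(0),q.max(0),q.mean(0)],4))
"
```

```text
time_s: 7.15
ee_pos: [0.6006, -0.0627, 0.1022]
eef_rot: [3.142, -0.0, -2.857]
force: [0.2, 0.4, 0.3]
grip_width: 0.0002
t 7.2 p [ 0.6017 -0.0624  0.1024] rot [-3.141  0.    -2.857] F [-0.4  0.1  0.3] w 0.0008 q [-0.16  0.51  1.46  0.    1.17 -2.02]Traceback (most recent call last):
  File "<string>", line 5, in <module>
    print(len(q),np.round([q.min(0),q.max(0),q.mean(0)],4))
                           ~~~~~^^^
    return umr_minimum(a, axis, None, out, keepdims, initial, where)
ValueError: zero-size array to reduction operation minimum which has no identity
```

View pics/w6.png

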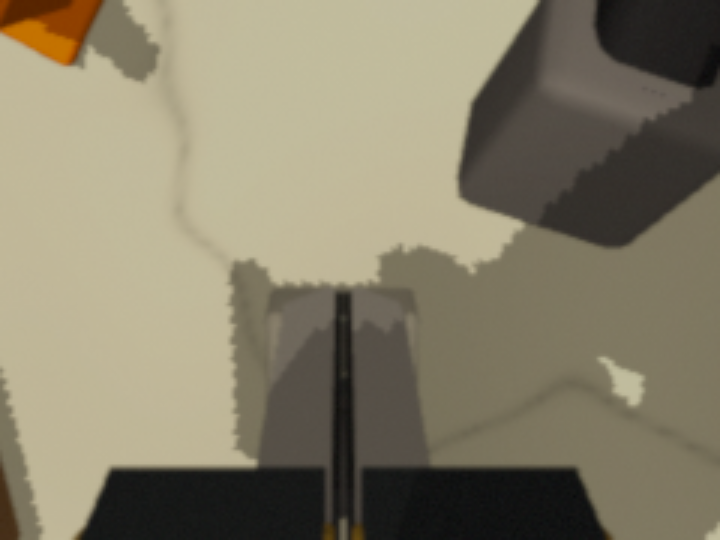

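```bash
python3 -c "
from h import *
for n in ['side','top']:
    c=cam(n);u,v=proj(c,[.655,-.048,.09]);u=int(u);v=int(v); save(n[0]+'6',cv2.resize(c['im'][v-50:v+50,u-60:u+60],None,fx=5,fy=5)); P=cloud(c)
    q=P.reshape(-1,3); q=q[(abs(q[:,0]-.66)<.045)&(abs(q[:,1]+.045)<.035)&(q[:,2]>.07)&(q[:,2]<.13)]
    print(len(q)); 
    if len(q): print(np.round([q.min(0),q.max(0),q.mean(0)],4))
"
```

```text
52
[[ 0.6298 -0.0659  0.07  ]
 [ 0.6526 -0.0446  0.11  ]
 [ 0.641  -0.0565  0.0954]]
0
```

View pics/s6.png

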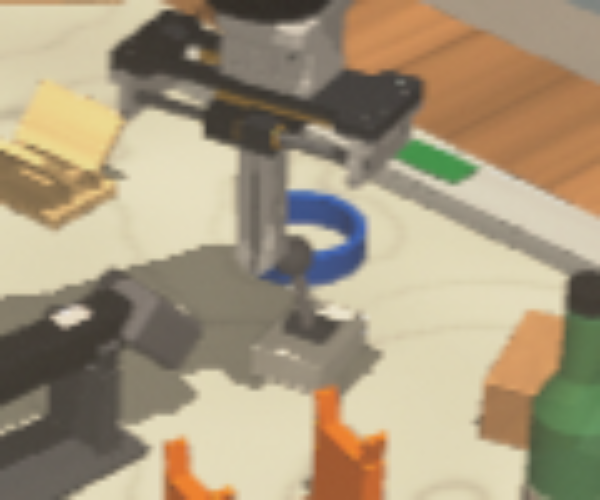

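View pics/t6.png

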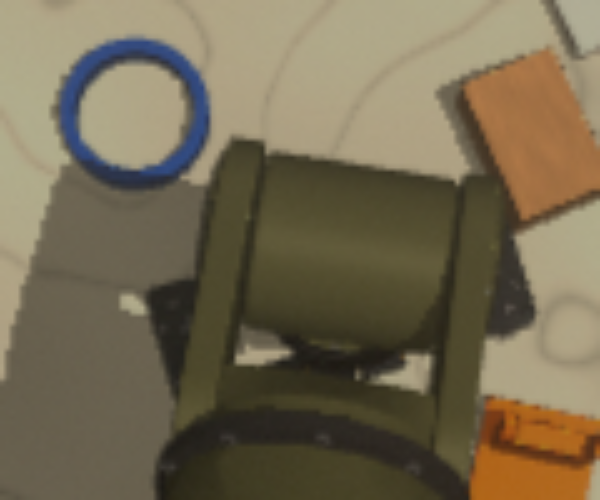

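```bash
python3 -m creep '[[[0,0,0.7],0,0],[[0,0,0.7],0,0],[[0,0,0.7],0,0],[[-0.2,0,0.7],0,0],[[-0.4,0,0.7],0,0],[[-0.5,0,0.7],0,0],[[-0.6,0,0.7],0,0],[[-0.6,0,0.7],0,0]]' 10;python3 -c "
from h import *
st()
for n in ['side']:
    c=cam(n);u,v=proj(c,[.655,-.048,.09]);u=int(u);v=int(v); save(n[0]+'7',cv2.resize(c['im'][v-50:v+50,u-60:u+60],None,fx=5,fy=5)); P=cloud(c)
"
```

```text
time_s: 8.1
ee_pos: [0.6314, -0.0534, 0.0671]
eef_rot: [-3.141, 0.001, -2.856]
force: [-0.6, -0.8, 0.8]
grip_width: 0.0008
t 8.1 p [ 0.6314 -0.0534  0.0671] rot [-3.141e+00  1.000e-03 -2.856e+00] F [-0.6 -0.8  0.8] w 0.0008 q [-0.14  0.61  1.39  0.    1.14 -2.  ]
```

View pics/s7.png

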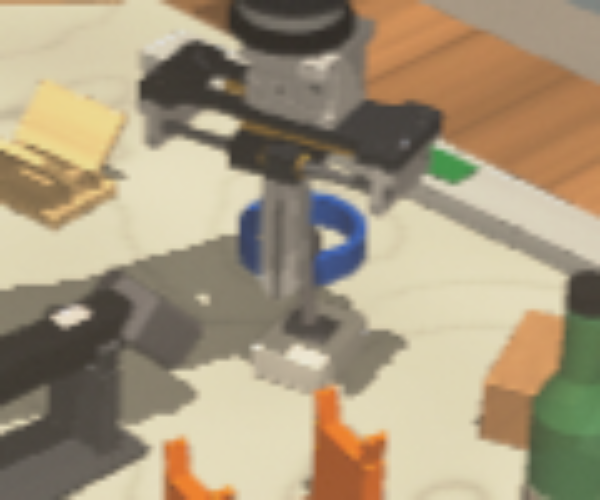

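```bash
python3 -m creep '[[[-0.1,0,0],0,0],[[-0.2,0,0],0,0],[[-0.27,0,0],0,0],[[-0.27,0,0],0,0],[[-0.27,0,0],0,0],[[0.3,0,0],0,0],[[0.3,0,0],0,0],[[0.3,0,-2.5],0,0],[[0.3,0,-2.5],0,0],[[0.3,0,-2.5],0,0],[[0.3,0,-2.5],0,0]]' 10;python3 -c "
from h import *
st()
for n in ['side','wrist']:
    c=cam(n);P=cloud(c); save(n[0]+'8',c['im'])
    q=P.reshape(-1,3); q=q[(abs(q[:,0]-.66)<.045)&(abs(q[:,1]+.045)<.035)&(q[:,2]>.07)&(q[:,2]<.12)]
    print(len(q)); 
    if len(q): print(np.round([q.min(0),q.max(0),q.mean(0)],4))
"
```

```text
time_s: 9.25
ee_pos: [0.6181, -0.058, 0.1964]
eef_rot: [-3.139, 0.007, -2.857]
force: [-0.4, 0.7, -0.7]
grip_width: 0.0001
t 9.25 p [ 0.6181 -0.058   0.1964] rot [-3.139  0.007 -2.857] F [-0.4  0.7 -0.7] w 0.0001 q [-0.15  0.46  1.31  0.    1.37 -2.01]
68
[[ 0.6501 -0.0585  0.0711]
 [ 0.6777 -0.0341  0.1166]
 [ 0.6624 -0.0481  0.1005]]
2
[[ 0.6602 -0.0473  0.0707]
 [ 0.661  -0.0464  0.0719]
 [ 0.6606 -0.0469  0.0713]]
```

View pics/w8.png

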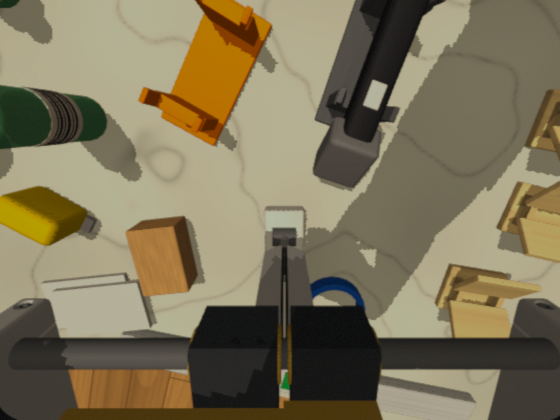

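```bash
python3 - <<'E'
from h import *
im=np.load('topim.npy');P=np.load('topP.npy')
hsv=cv2.cvtColor(im,cv2.COLOR_RGB2HSV)
m=((hsv[...,0]<6)|(hsv[...,0]>174))&(hsv[...,1]>170)&(hsv[...,2]>80)
m[:,200:]=0
q=P[m]; print('screwdriver handle',len(q),np.round([q.min(0),q.max(0)],3))
q=P[190:235,80:130].reshape(-1,3);q=q[q[:,2]>.05];print('mug',np.round([q.min(0),q.max(0)],3))
q=P[130:175,220:262].reshape(-1,3);q=q[(q[:,2]>.01)];print('tape',np.round([q.min(0),q.max(0)],3))
c=cam('top');P=cloud(c)
for n,b,z in [('tall',(340,410,170,230),.2),('short',(395,440,220,260),.145)]:
    q=P[b[2]:b[3],b[0]:b[1]].reshape(-1,3);q=q[(q[:,2]>z)&(q[:,2]<.24)];print(n,len(q),np.round([q.min(0),q.max(0),q.mean(0)],4))
rows(.5966,-.3123,.30,96.04)
E
```

```text
screwdriver handle 276 [[0.407 0.378 0.01 ]
 [0.493 0.446 0.03 ]]
mug [[0.542 0.382 0.05 ]
 [0.621 0.496 0.092]]
tape [[0.712 0.01  0.01 ]
 [0.8   0.097 0.028]]
tall 114 [[ 0.5827 -0.325   0.2007]
 [ 0.61   -0.2992  0.2235]
 [ 0.5956 -0.3115  0.2171]]
short 105 [[ 0.4674 -0.4299  0.1466]
 [ 0.4934 -0.4017  0.163 ]
 [ 0.4801 -0.4145  0.1583]]
t 9.4 p [ 0.6161 -0.0577  0.1905] rot [ 3.141e+00 -1.000e-03 -2.857e+00] F [ 0.1  0.1 -0.7] w 0.0003 q [-0.15  0.46  1.32  0.    1.37 -2.01]
row [ 1.809 -4.775 -2.19 ] twist 12.536 nrows~ 11.7 yaw now -163.67
```

```bash
python3 -m creep '[[[0,0,-2.2],1,0.5],[[0,0,-2.2],2,0.5],[[1.81,-4.78,-2.2],12.54,0.5],[[1.81,-4.78,-2.2],12.54,0.5],[[1.81,-4.78,-2.2],12.54,0.5],[[1.81,-4.78,-2.2],12.54,0.5],[[1.81,-4.78,-2.2],12.54,0.5],[[1.81,-4.78,-2.2],12.54,0.5],[[1.81,-4.78,-2.2],12.54,0.5],[[1.81,-4.78,-2.2],12.54,0.5],[[1.81,-4.78,-2.2],12.54,0.5],[[1.81,-4.78,-2.2],12.54,0.5]]' 10; python3 -c "
from h import *
c=cam('wrist'); save('w9',c['im']); print(proj(c,[.5962,-.3118,.22]))
P=cloud(c);q=P.reshape(-1,3); q=q[(abs(q[:,0]-.596)<.045)&(abs(q[:,1]+.312)<.045)&(q[:,2]>.205)&(q[:,2]<.235)]
print(len(q),np.round([q.min(0),q.max(0),q.mean(0)],4))
rows(.596,-.312,.19,96.04)"
```

```text
time_s: 10.6
ee_pos: [0.5967, -0.3127, 0.2996]
eef_rot: [-3.139, -0.002, 1.67]
force: [0.5, -0.4, -0.8]
grip_width: 0.0469
(np.float64(285.53323121822416), np.float64(217.18896219731323))
715 [[ 0.5831 -0.3271  0.2052]
 [ 0.6099 -0.2999  0.2215]
 [ 0.5963 -0.3124  0.2187]]
t 10.65 p [ 0.5967 -0.3126  0.2997] rot [-3.139e+00 -2.000e-03  1.663e+00] F [-0.4  0.1  0. ] w 0.0472 q [-0.54  0.56  0.93  0.    1.66 -0.63]
row [ 0.01  -0.008  2.193] twist -0.095 nrows~ 2.2 yaw now 95.28
```

View pics/w9.png

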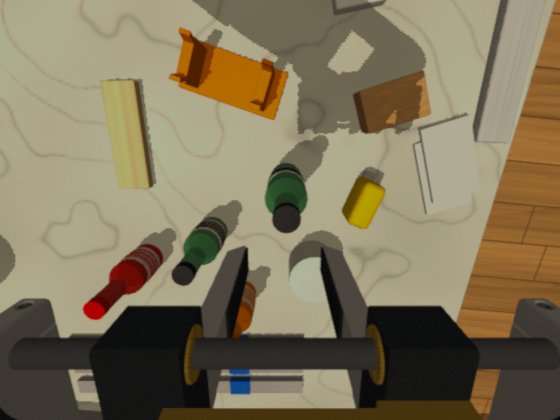

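The cap of the tall green bottle is at (286, 216), as predicted. The short green one is at (184, 272). The red bottle (96, 308) and the orange one (243, 300) are decoys. The green 218 mm bottle fits tall_bottle, so I descend and grip.

```bash
python3 -m creep '[[[0,0,1],-0.09,0.5],[[0,0,2.19],-0.09,0.5],[[0,0,2.19],-0.09,0.5],[[0,0,2.19],-0.09,0.5],[[0,0,2.19],-0.09,0.1],[[0,0,2.19],-0.09,0.1],[[0,0,2.19],-0.09,0.1],[[0,0,2.19],-0.09,0.1],[[0,0,2.19],-0.09,0.1],[[0,0,2.19],-0.09,0.1]]' 12; python3 -m creep '[[[0,0,-0.3],0,0.1],[[0,0,-0.6],0,0.1],[[0,0,-1],0,0.1],[[0,0,-1],0,0.1]]' 12; python3 -c "
from h import *
st()
c=cam('side');save('s10',c['im'])"
```

```text
time_s: 11.65
ee_pos: [0.5974, -0.3129, 0.1941]
eef_rot: [3.139, 0.002, 1.688]
force: [1.3, -0.2, 6.9]
grip_width: 0.0257
time_s: 12.05
ee_pos: [0.5974, -0.313, 0.2459]
eef_rot: [3.138, 0.003, 1.688]
force: [0.8, -0.0, -2.3]
grip_width: 0.0256
t 12.05 p [ 0.5974 -0.313   0.2459] rot [3.138e+00 3.000e-03 1.688e+00] F [ 0.8 -0.  -2.3] w 0.0256 q [-0.54  0.56  1.04  0.    1.53 -0.65]
```

View pics/s10.png

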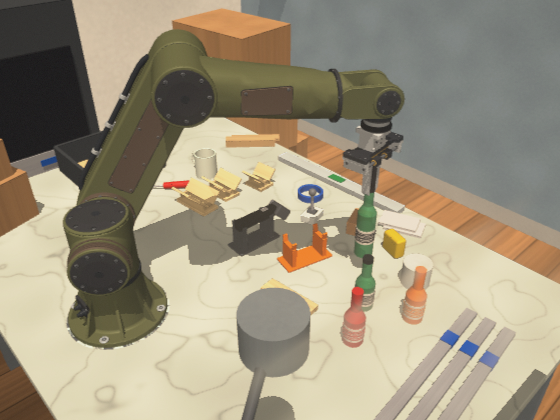

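```bash
python3 -c "
from h import *
rows(.447,.174,.35,96.04)"
```

```text
t 12.1 p [ 0.5971 -0.3128  0.2438] rot [3.140e+00 1.000e-03 1.688e+00] F [ 0.6 -0.5 -3.4] w 0.0257 q [-0.54  0.56  1.04  0.    1.53 -0.65]
row [10.018 -1.835 -2.143] twist 0.087 nrows~ 10.4 yaw now 96.74
```

```bash
python3 -m creep '[[[0,0,-0.8],0,0.1],[[0,0,-1.6],0,0.1],[[0.6,-0.1,-2.15],0.09,0.1],[[1.2,-0.2,-2.15],0.09,0.1],[[1.9,-0.35,-2.15],0.09,0.1],[[2.6,-0.48,-2.15],0.09,0.1],[[3.3,-0.6,-2.15],0.09,0.1],[[4,-0.73,-2.15],0.09,0.1],[[4.7,-0.86,-2.15],0.09,0.1],[[5.4,-1,-2.15],0.09,0.1],[[6.1,-1.12,-2.15],0.09,0.1],[[6.8,-1.25,-2.15],0.09,0.1]]'; python3 -c "
from h import *
rows(.447,.174,.35,96.04)"
```

```text
time_s: 13.3
ee_pos: [0.494, 0.019, 0.3489]
eef_rot: [-3.14, -0.0, 1.676]
force: [0.3, -0.1, -2.2]
grip_width: 0.0253
t 13.3 p [0.494  0.019  0.3489] rot [-3.14  -0.     1.676] F [ 0.3 -0.1 -2.2] w 0.0253 q [-0.04  0.1   1.41  0.    1.63 -0.14]
row [ 3.182 -0.61  -0.021] twist -0.004 nrows~ 3.2 yaw now 96.01
```

```bash
python3 -m creep '[[[0.7,-0.13,0],0,0.1],[[1.4,-0.27,0],0,0.1],[[2.1,-0.4,0],0,0.1],[[2.7,-0.52,0],0,0.1],[[3.18,-0.61,0],0,0.1],[[3.18,-0.61,0.5],0,0.1],[[3.18,-0.61,1.2],0,0.1],[[3.18,-0.61,1.9],0,0.1],[[3.18,-0.61,2.5],0,0.1],[[3.18,-0.61,2.7],0,0.1],[[3.18,-0.61,2.7],0,0.1]]'; python3 -c "
from h import *
rows(.447,.174,.21,96.04)
c=cam('side');save('s11',cv2.resize(c['im'][100:280,130:370],None,fx=3,fy=3))"
```

```text
time_s: 14.4
ee_pos: [0.4473, 0.1724, 0.2138]
eef_rot: [-3.139, 0.001, 1.676]
force: [-0.0, -0.6, -2.8]
grip_width: 0.0258
t 14.4 p [0.4473 0.1724 0.2138] rot [-3.139e+00  1.000e-03  1.676e+00] F [-0.  -0.6 -2.8] w 0.0258 q [ 0.29  0.13  1.69 -0.    1.33  0.19]
row [ 0.033 -0.002  0.075] twist -0.004 nrows~ 0.1 yaw now 96.01
```

View pics/s11.png

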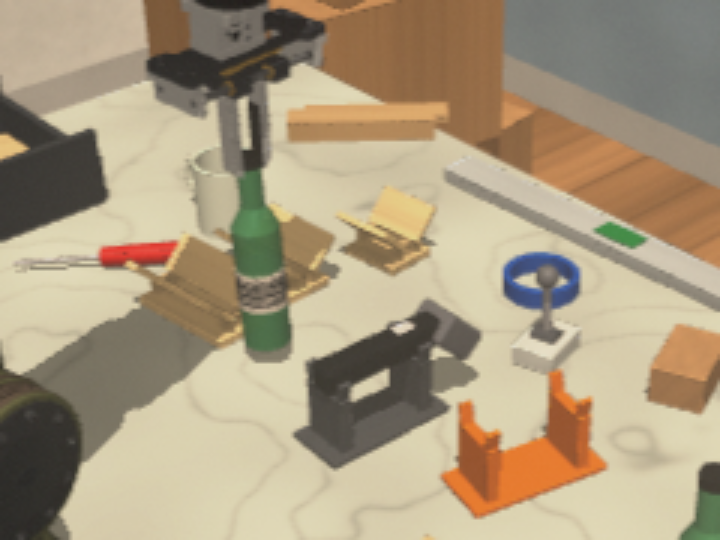

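```bash
python3 -m creep '[[[0.2,0,0],0,0.1],[[0.44,0,0],0,0.1],[[0.74,0,0.04],0,0.1],[[1.04,0,0.08],0,0.1],[[1.34,0,0.12],0,0.1],[[1.64,0,0.16],0,0.1],[[1.94,0,0.3],0,0.1],[[2.24,0,0.45],0,0.1],[[2.24,0,0.45],0,0.1]]'; python3 -c "
from h import *
st()
c=cam('side');save('s12',cv2.resize(c['im'][100:280,130:370],None,fx=3,fy=3))"
```

```text
time_s: 15.35
ee_pos: [0.4354, 0.2854, 0.1908]
eef_rot: [-3.14, 0.001, 1.677]
force: [0.8, -1.6, -2.6]
grip_width: 0.0256
t 15.35 p [0.4354 0.2854 0.1908] rot [-3.140e+00  1.000e-03  1.677e+00] F [ 0.8 -1.6 -2.6] w 0.0256 q [0.51 0.24 1.61 0.   1.29 0.4 ]
```

View pics/s12.png

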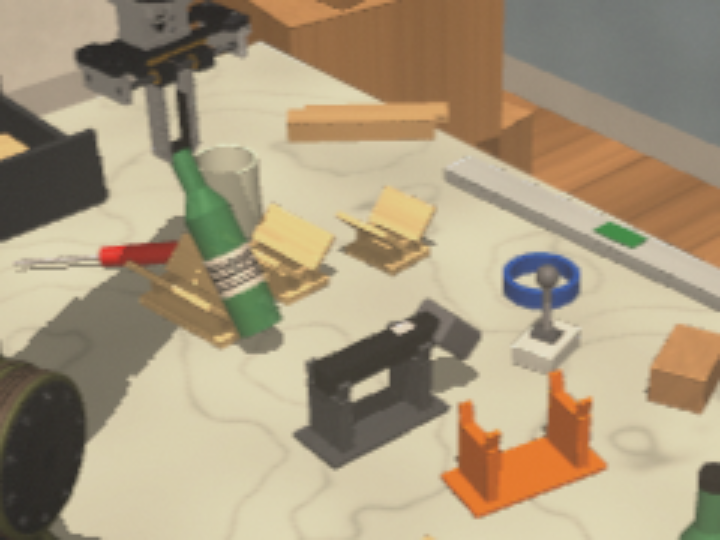

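```bash
python3 -m creep '[[[0.3,0,0.18],0,0.1],[[0.6,0,0.36],0,0.1],[[0.84,0,0.58],0,0.1],[[1.1,0,0.82],0,0.1],[[1.36,0,1.1],0,0.1],[[1.6,0,1.42],0,0.1],[[1.8,0,1.74],0,0.1],[[2,0,2.1],0,0.1],[[2.14,0,2.3],0,0.1],[[2.2,0,2.4],0,0.1],[[2.2,0,2.4],0,0.1]]'; python3 -c "
from h import *
st()
c=cam('side');save('s13',cv2.resize(c['im'][100:280,130:370],None,fx=3,fy=3))"
```

```text
time_s: 16.5
ee_pos: [0.4243, 0.3937, 0.0717]
eef_rot: [-3.141, 0.0, 1.676]
force: [-0.3, -0.6, -0.1]
grip_width: 0.0254
t 16.5 p [0.4243 0.3937 0.0717] rot [-3.141  0.     1.676] F [-0.3 -0.6 -0.1] w 0.0254 q [0.68 0.49 1.56 0.   1.09 0.58]
```

View pics/s13.png

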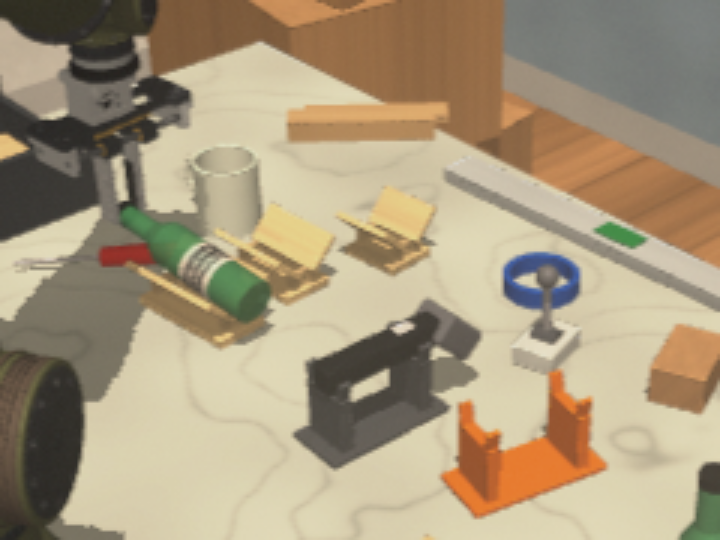

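```bash
python3 -m creep '[[[0.06,0,0.1],0,0.1],[[0.1,0,0.17],0,0.1],[[0.1,0,0.17],0,0.1],[[0.1,0,0.17],0,0.55],[[0.1,0,0.17],0,0.55],[[0.1,0,0.17],0,0.55],[[0.1,0,0.17],0,0.55]]'; python3 -m creep '[[[0,0,-1],0,0.55],[[0,0,-2],0,0.55],[[0,0,-3],0,0.55],[[-0.8,-0.8,-4],0,0.55],[[-1.6,-1.6,-5],0,0.55],[[-2.4,-2.4,-5],0,0.55],[[-3.2,-3.2,-5],0,0.55],[[-4,-3.6,-5],0,0.55],[[-4.8,-3.6,-5],0,0.55],[[-5.6,-3.6,-5],0,0.55]]'; python3 -c "
from h import *
st()
c=cam('side');save('s14',cv2.resize(c['im'][100:280,130:370],None,fx=3,fy=3))
c=cam('top');save('t14',cv2.resize(c['im'][130:310,90:330],None,fx=3.3,fy=3.3))"
```

```text
time_s: 17.25
ee_pos: [0.4241, 0.3984, 0.0639]
eef_rot: [3.141, -0.0, 1.676]
force: [0.8, 0.5, -0.2]
grip_width: 0.0509
time_s: 18.25
ee_pos: [0.2742, 0.1229, 0.3137]
eef_rot: [3.14, -0.0, 1.678]
force: [1.6, 0.4, 0.1]
grip_width: 0.0515
t 18.25 p [0.2742 0.1229 0.3137] rot [ 3.14  -0.     1.678] F [1.6 0.4 0.1] w 0.0515 q [ 0.3  -0.36  1.9   0.    1.6   0.19]
```

View pics/t14.png

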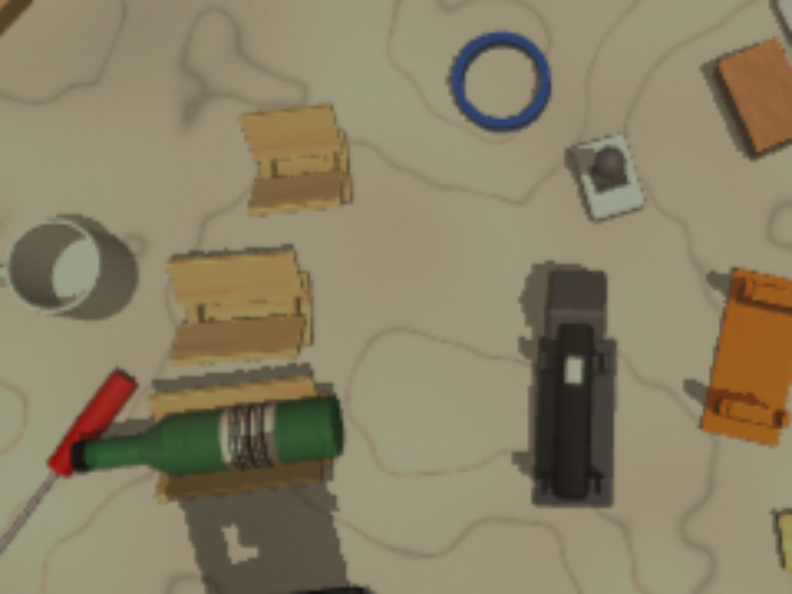

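```bash
cat >> h.py <<'E'
def lab(c0,a_deg,L,c=None):
    c=c or cam('top'); P=cloud(c); q=P.reshape(-1,3); hs=cv2.cvtColor(c['im'],cv2.COLOR_RGB2HSV).reshape(-1,3)
    t=np.radians(a_deg); ex=np.array([-np.sin(t),np.cos(t)]); ey=np.array([np.cos(t),np.sin(t)])
    r=q[:,:2]-np.array(c0); X=r@ex;Y=r@ey
    k=np.isfinite(X)&(abs(X)<.17)&(abs(Y)<.03)&(q[:,2]>.070)&(q[:,2]<.1)
    print('high pts X range',np.round(np.percentile(X[k],[0,1,50,99,100]),4),'Y mean',round(Y[k].mean(),4),'zmax',np.round(np.percentile(q[k,2],98),4))
    g=k&(hs[:,0]>45)&(hs[:,0]<90)&(hs[:,1]>90)
    h,_=np.histogram(X[g],np.arange(-.17,.175,.01)); h2,_=np.histogram(X[k&~g],np.arange(-.17,.175,.01))
    for i in range(len(h)):
        if h[i]+h2[i]: print(round(-.165+.01*i,3),h[i],h2[i],end=' | ')
    print()
    # axis: Y centre per X bin
    for x0 in np.arange(-.06,.07,.03):
        kk=k&(abs(X-x0)<.012)
        if kk.sum()>5: print('X',round(x0,2),'Ymid',round((Y[kk].min()+Y[kk].max())/2,4))
E
python3 -c "
from h import *
lab((.4365,.2757),6.04,.07)"
```

```text
high pts X range [-0.0871 -0.0866 -0.0061  0.1258  0.1325] Y mean -0.0002 zmax 0.0873
-0.085 52 0 | -0.075 63 0 | -0.065 62 0 | -0.055 57 0 | -0.045 57 6 | -0.035 1 62 | -0.025 0 63 | -0.015 0 62 | -0.005 0 68 | 0.005 23 36 | 0.015 60 0 | 0.025 62 0 | 0.035 62 0 | 0.045 60 1 | 0.055 45 3 | 0.065 30 4 | 0.075 15 0 | 0.085 12 0 | 0.095 12 0 | 0.105 10 0 | 0.115 15 0 | 0.125 2 18 | 0.135 0 3 | 
X -0.06 Ymid 0.0002
X -0.03 Ymid -0.0009
X 0.0 Ymid -0.0001
X 0.03 Ymid 0.0
X 0.06 Ymid 0.0005
```

```bash
python3 -c "
from h import *
rows(.4257,.378,.20,96.04)"
```

```text
t 18.4 p [0.2758 0.1221 0.3139] rot [ 3.139 -0.     1.67 ] F [-0.2  0.6 -0. ] w 0.0518 q [ 0.3  -0.36  1.9  -0.    1.6   0.2 ]
row [4.795 3.484 2.289] twist -0.044 nrows~ 6.4 yaw now 95.69
```

```bash
python3 -m creep '[[[4.8,3.48,2.29],-0.04,0.55],[[4.8,3.48,2.29],-0.04,0.55],[[4.8,3.48,2.29],-0.04,0.55],[[4.8,3.48,2.29],-0.04,0.55],[[4.8,3.48,2.29],-0.04,0.55],[[4.8,3.48,2.29],-0.04,0.55],[[4.8,3.48,2.29],-0.04,0.55],[[4.8,3.48,2.29],-0.04,0.55],[[4.8,3.48,2.29],-0.04,0.55]]'; python3 -c "
from h import *
rows(.4257,.378,.063,96.04)"
```

```text
time_s: 19.3
ee_pos: [0.4227, 0.3816, 0.1983]
eef_rot: [-3.141, 0.0, 1.683]
force: [0.5, 0.2, -0.9]
grip_width: 0.0517
t 19.3 p [0.4227 0.3816 0.1983] rot [-3.141  0.     1.683] F [ 0.5  0.2 -0.9] w 0.0517 q [0.67 0.34 1.46 0.   1.34 0.56]
row [-0.077  0.054  2.706] twist 0.047 nrows~ 2.7 yaw now 96.42
```

```bash
python3 -m creep '[[[-0.08,0.05,1],0.05,0.55],[[-0.08,0.05,2],0.05,0.55],[[-0.08,0.05,2.7],0.05,0.55],[[-0.08,0.05,2.7],0.05,0.55],[[-0.08,0.05,2.7],0.05,0.1],[[-0.08,0.05,2.7],0.05,0.1],[[-0.08,0.05,2.7],0.05,0.1],[[-0.08,0.05,2.7],0.05,0.1],[[-0.08,0.05,2.7],0.05,0.1],[[-0.08,0.05,2.7],0.05,0.1]]' 20; python3 -m creep '[[[0.1,0,0],0,0.1],[[0.2,0,0],0,0.1],[[0.3,0,0],0,0.1],[[0.34,0,0],0,0.1],[[0.34,0,0],0,0.1],[[0.34,0,0],0,0.55],[[0.34,0,0],0,0.55],[[0.34,0,0],0,0.55],[[0.34,0,-1],0,0.55],[[0.34,0,-2],0,0.55],[[0.34,0,-3],0,0.55]]' 20;  python3 -m creep '[[[-1,-1,-1],0,0.55],[[-2,-2,-2],0,0.55],[[-3,-3,-2],0,0.55],[[-4,-3.6,-2],0,0.55],[[-5,-3.6,-2],0,0.55],[[-6,-3.6,-2],0,0.55],[[-6,-3.6,-2],0,0.55]]' 20; python3 -c "
from h import *
st()
lab((.4365,.2757),6.04,.07)"
```

```text
time_s: 20.3
ee_pos: [0.4269, 0.3775, 0.0643]
eef_rot: [3.14, -0.001, 1.674]
force: [2.6, 0.2, 2.3]
grip_width: 0.0101
time_s: 21.4
ee_pos: [0.4245, 0.3938, 0.2154]
eef_rot: [-3.141, 0.0, 1.674]
force: [0.6, 0.4, 0.2]
grip_width: 0.0509
time_s: 22.1
ee_pos: [0.281, 0.1066, 0.3113]
eef_rot: [3.141, -0.0, 1.676]
force: [1.6, -1.2, -0.1]
grip_width: 0.0514
t 22.1 p [0.281  0.1066 0.3113] rot [ 3.141 -0.     1.676] F [ 1.6 -1.2 -0.1] w 0.0514 q [ 0.24 -0.36  1.9  -0.    1.6   0.14]
high pts X range [-0.0875 -0.0866 -0.0053  0.1266  0.1328] Y mean 0.0 zmax 0.0871
-0.085 49 0 | -0.075 66 0 | -0.065 56 0 | -0.055 61 0 | -0.045 58 3 | -0.035 2 63 | -0.025 0 63 | -0.015 0 66 | -0.005 0 63 | 0.005 24 39 | 0.015 62 0 | 0.025 64 0 | 0.035 60 0 | 0.045 60 0 | 0.055 48 4 | 0.065 27 1 | 0.075 20 1 | 0.085 14 0 | 0.095 13 0 | 0.105 14 0 | 0.115 13 0 | 0.125 3 12 | 0.135 0 7 | 
X -0.06 Ymid -0.0004
X -0.03 Ymid -0.0003
X 0.0 Ymid 0.0
X 0.03 Ymid 0.0002
X 0.06 Ymid -0.0004
```

```bash
python3 -c "
from h import *
s=st()
c=cam('side');u,v=map(int,proj(c,s['ee_pos']));save('s15',cv2.resize(c['im'][max(0,v-60):v+40,u-60:u+60],None,fx=5,fy=5)); P=cloud(c)
q=P.reshape(-1,3); p=np.array(s['ee_pos']); k=(np.abs(q[:,:2]-p[:2])<.06).all(1)&(q[:,2]>p[2]-.05)&(q[:,2]<p[2]+.07)
q=q[k]; print(len(q)); h,e=np.histogram(q[:,2]-p[2],np.arange(-.05,.07,.005)); print(list(zip(np.round(e,3).tolist(),h.tolist())))
c=cam('wrist'); save('w15',c['im']); P=cloud(c); Pt=(P-p)@R.from_euler('xyz',s['eef_rot']).as_matrix()
q=Pt.reshape(-1,3); k=(abs(q[:,0])<.03)&(abs(q[:,1])<.06)&(q[:,2]<.06)&(q[:,2]>-.08); h,e=np.histogram(q[k][:,2],np.arange(-.08,.06,.005)); print(list(zip(np.round(e,3).tolist(),h.tolist())))
"
```

```text
t 22.15 p [0.2808 0.1013 0.3121] rot [3.139e+00 1.000e-03 1.670e+00] F [ 0.2 -1.2  3.1] w 0.0515 q [ 0.22 -0.37  1.91 -0.    1.6   0.13]
304
[(-0.05, 0), (-0.045, 0), (-0.04, 0), (-0.035, 0), (-0.03, 0), (-0.025, 0), (-0.02, 0), (-0.015, 0), (-0.01, 0), (-0.005, 0), (-0.0, 0), (0.005, 4), (0.01, 13), (0.015, 26), (0.02, 23), (0.025, 25), (0.03, 23), (0.035, 29), (0.04, 26), (0.045, 28), (0.05, 27), (0.055, 25), (0.06, 26)]
[(-0.08, 711), (-0.075, 545), (-0.07, 490), (-0.065, 435), (-0.06, 403), (-0.055, 352), (-0.05, 336), (-0.045, 290), (-0.04, 267), (-0.035, 253), (-0.03, 225), (-0.025, 203), (-0.02, 203), (-0.015, 137), (-0.01, 67), (-0.005, 0), (0.0, 0), (0.005, 0), (0.01, 0), (0.015, 0), (0.02, 0), (0.025, 0), (0.03, 0), (0.035, 0), (0.04, 0), (0.045, 0), (0.05, 0), (0.055, 0)]
```

View pics/s15.png

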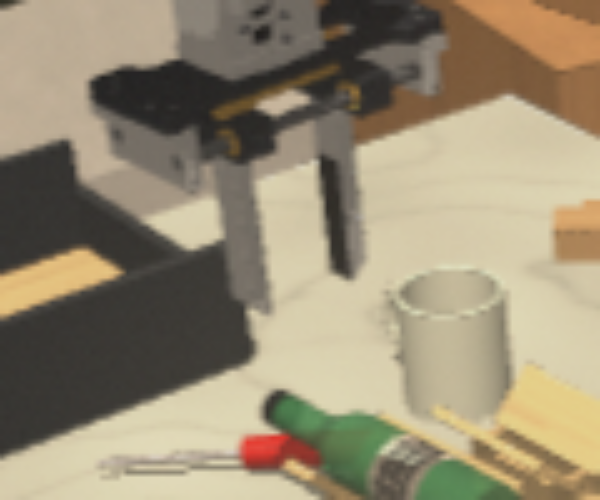

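```bash
python3 -c "
from h import *
rows(.4257,.378,.18,96.04)"
```

```text
t 22.25 p [0.2822 0.106  0.3117] rot [ 3.139 -0.     1.669] F [0.2 0.4 0.2] w 0.0515 q [ 0.24 -0.36  1.9  -0.    1.6   0.14]
row [5.132 3.381 2.642] twist -0.054 nrows~ 6.7 yaw now 95.61
```

```bash
python3 -m creep '[[[5.13,3.38,2.64],-0.05,0.55],[[5.13,3.38,2.64],-0.05,0.55],[[5.13,3.38,2.64],-0.05,0.55],[[5.13,3.38,2.64],-0.05,0.55],[[5.13,3.38,2.64],-0.05,0.55],[[5.13,3.38,2.64],-0.05,0.55],[[5.13,3.38,2.64],-0.05,0.55],[[5.13,3.38,2.64],-0.05,0.55],[[5.13,3.38,2.64],-0.05,0.55]]'; python3 -c "
from h import *
rows(.4257,.378,.037,96.04)"
```

```text
time_s: 23.15
ee_pos: [0.4228, 0.3816, 0.1778]
eef_rot: [-3.14, 0.001, 1.683]
force: [-0.4, 0.3, 1.0]
grip_width: 0.052
t 23.15 p [0.4228 0.3816 0.1778] rot [-3.140e+00  1.000e-03  1.683e+00] F [-0.4  0.3  1. ] w 0.052 q [0.67 0.36 1.49 0.   1.3  0.56]
row [-0.075  0.056  2.816] twist 0.05 nrows~ 2.8 yaw now 96.44
```

```bash
python3 -m creep '[[[-0.08,0.05,1],0.05,0.55],[[-0.08,0.05,2],0.05,0.55],[[-0.08,0.05,2.5],0.05,0.55],[[-0.08,0.05,2.82],0.05,0.55],[[-0.08,0.05,2.82],0.05,0.55],[[-0.08,0.05,2.82],0.05,0.15],[[-0.08,0.05,2.82],0.05,0.15],[[-0.08,0.05,2.82],0.05,0.15],[[-0.08,0.05,2.82],0.05,0.15],[[-0.08,0.05,2.82],0.05,0.15],[[-0.08,0.05,2.82],0.05,0.15]]' 20
```

```text
time_s: 24.25
ee_pos: [0.4273, 0.3773, 0.0388]
eef_rot: [3.14, -0.001, 1.674]
force: [3.0, 2.6, 4.7]
grip_width: 0.0253
```

```bash
python3 -m creep '[[[0.1,0,0],0,0.15],[[0.2,0,0],0,0.15],[[0.3,0,0],0,0.15],[[0.34,0,0],0,0.15],[[0.34,0,0],0,0.15],[[0.34,0,0],0,0.55],[[0.34,0,0],0,0.55],[[0.34,0,0],0,0.55],[[0.34,0,-1],0,0.55],[[0.34,0,-2],0,0.55],[[0.34,0,-3],0,0.55]]' 20;  python3 -m creep '[[[-1,-1,-1],0,0.55],[[-2,-2,-2],0,0.55],[[-3,-3,-2],0,0.55],[[-4,-3.6,-2],0,0.55],[[-5,-3.6,-2],0,0.55],[[-6,-3.6,-2],0,0.55],[[-6,-3.6,-2],0,0.55]]' 12; python3 -c "
from h import *
st()
c=cam('top')
lab((.4365,.2757),6.04,.07,c)
P=cloud(c)
for n,b,z in [('short',(380,450,210,270),.145)]:
    q=P[b[2]:b[3],b[0]:b[1]].reshape(-1,3);q=q[(q[:,2]>z)&(q[:,2]<.24)];print(n,len(q),np.round([q.min(0),q.max(0),q.mean(0)],4))
save('t16',c['im'])"
```

```text
time_s: 25.35
ee_pos: [0.4245, 0.3935, 0.1897]
eef_rot: [-3.141, 0.0, 1.674]
force: [-0.4, 1.1, 0.1]
grip_width: 0.0516
time_s: 26.05
ee_pos: [0.2812, 0.1063, 0.2856]
eef_rot: [3.141, -0.0, 1.676]
force: [1.5, -0.6, 1.0]
grip_width: 0.0514
t 26.05 p [0.2812 0.1063 0.2856] rot [ 3.141 -0.     1.676] F [ 1.5 -0.6  1. ] w 0.0514 q [ 0.24 -0.36  1.96  0.    1.54  0.13]
high pts X range [-0.0707 -0.0698  0.0116  0.1445  0.1491] Y mean -0.0 zmax 0.087
-0.075 9 0 | -0.065 66 0 | -0.055 62 0 | -0.045 60 0 | -0.035 61 0 | -0.025 32 28 | -0.015 0 66 | -0.005 0 63 | 0.005 0 64 | 0.015 0 62 | 0.025 40 20 | 0.035 63 0 | 0.045 62 0 | 0.055 63 0 | 0.065 58 0 | 0.075 39 4 | 0.085 26 0 | 0.095 16 0 | 0.105 16 0 | 0.115 16 0 | 0.125 15 0 | 0.135 9 3 | 0.145 0 21 | 
X -0.06 Ymid 0.0004
X -0.03 Ymid 0.0005
X 0.0 Ymid 0.0009
X 0.03 Ymid 0.0002
X 0.06 Ymid 0.0003
short 106 [[ 0.4675 -0.4294  0.146 ]
 [ 0.4936 -0.4018  0.162 ]
 [ 0.4802 -0.4145  0.1575]]
```

View pics/t16.png

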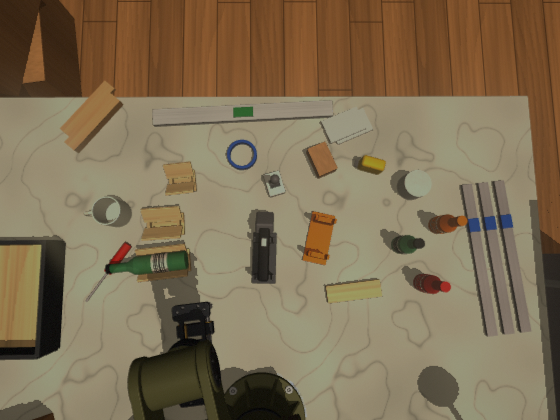

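```bash
python3 -c "
from h import *
rows(.4802,-.415,.25,96.04)"
```

```text
t 26.1 p [0.281  0.101  0.2864] rot [3.14e+00 1.00e-03 1.67e+00] F [ 1.2 -0.8  2.8] w 0.0519 q [ 0.22 -0.36  1.96 -0.    1.54  0.12]
row [-10.665   2.938   0.745] twist -0.042 nrows~ 11.1 yaw now 95.71
```

```bash
python3 -m creep '[[[-10.67,2.9,0.7],0,0.55],[[-10.67,2.9,0.7],0,0.55],[[-10.67,2.9,0.7],0,0.55],[[-10.67,2.9,0.7],0,0.55],[[-10.67,2.9,0.7],0,0.55],[[-10.67,2.9,0.7],0,0.55],[[-10.67,2.9,0.7],0,0.55],[[-10.67,2.9,0.7],0,0.55],[[-10.67,2.9,0.7],0,0.55],[[-10.67,2.9,0.7],0,0.55],[[-10.67,2.9,0.7],0,0.55],[[-10.67,2.9,0.7],0,0.55]]' 12; python3 -m creep '[[[0,0,0],0,0.55]]'; python3 -c "
from h import *
rows(.4802,-.4150,.105,96.04)
c=cam('wrist'); save('w17',c['im']);P=cloud(c);q=P.reshape(-1,3); q=q[(abs(q[:,0]-.48)<.04)&(abs(q[:,1]+.415)<.04)&(q[:,2]>.15)&(q[:,2]<.17)]
print(len(q),np.round([q.min(0),q.max(0),q.mean(0)],4))
"
```

```text
time_s: 27.3
ee_pos: [0.4819, -0.4115, 0.2468]
eef_rot: [-3.139, -0.003, 1.672]
force: [-0.9, 1.0, -0.0]
grip_width: 0.0522
time_s: 27.4
ee_pos: [0.4817, -0.4085, 0.2488]
eef_rot: [-3.14, -0.002, 1.673]
force: [0.5, 0.9, -0.3]
grip_width: 0.0518
t 27.4 p [ 0.4817 -0.4085  0.2488] rot [-3.140e+00 -2.000e-03  1.673e+00] F [ 0.5  0.9 -0.3] w 0.0518 q [-0.76  0.46  1.19  0.    1.5  -0.86]
row [-0.131 -0.039  2.876] twist -0.022 nrows~ 2.9 yaw now 95.87
647 [[ 0.4669 -0.4304  0.15  ]
 [ 0.4936 -0.4031  0.1616]
 [ 0.4801 -0.4154  0.1589]]
```

View pics/w17.png

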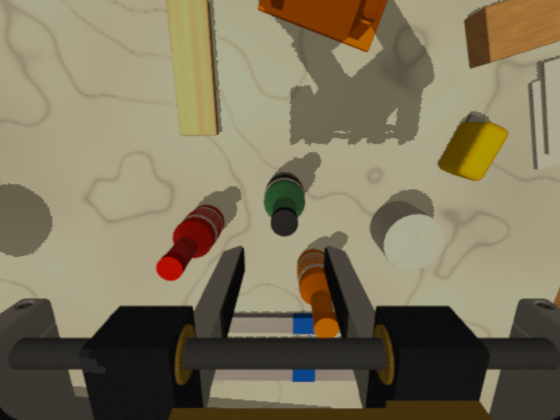

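The short green bottle with the black cap is under the gripper at (285, 221). Red (170, 268) and orange (325, 325) are the look-alikes to leave. Gripping the green one now.

```bash
python3 -m creep '[[[-0.13,-0.04,1],0,0.55],[[-0.13,-0.04,2],0,0.55],[[-0.13,-0.04,2.5],0,0.55],[[-0.13,-0.04,2.84],0,0.55],[[-0.13,-0.04,2.84],0,0.55],[[-0.13,-0.04,2.84],0,0.15],[[-0.13,-0.04,2.84],0,0.15],[[-0.13,-0.04,2.84],0,0.15],[[-0.13,-0.04,2.84],0,0.15],[[-0.13,-0.04,2.84],0,0.15],[[-0.13,-0.04,2.84],0,0.15]]' 12; python3 -m creep '[[[0,0,-0.3],0,0.15],[[0,0,-0.9],0,0.15],[[0,0,-1.6],0,0.15],[[0,0,-2.3],0,0.15],[[0,0,-3],0,0.15],[[0,0,-3.6],0,0.15],[[0,0,-3.6],0,0.15]]' 12; python3 -c "
from h import *
t=np.radians(96.04); a=np.array([np.cos(t),np.sin(t)])
p=np.array([.6767,.2342])-a*.075; print(p)
rows(p[0],p[1],.28,96.04)
c=cam('side');save('s18',c['im'])"
```

```text
time_s: 28.55
ee_pos: [0.4811, -0.415, 0.1095]
eef_rot: [3.14, 0.001, 1.674]
force: [2.4, 2.1, 5.9]
grip_width: 0.0258
time_s: 29.25
ee_pos: [0.4809, -0.4153, 0.2935]
eef_rot: [3.137, 0.005, 1.674]
force: [0.2, 0.2, -1.9]
grip_width: 0.0256
[0.68459171 0.15961635]
t 29.25 p [ 0.4809 -0.4153  0.2935] rot [3.137 0.005 1.674] F [ 0.2  0.2 -1.9] w 0.0256 q [-0.77  0.45  1.1  -0.    1.59 -0.87]
row [11.019  5.237  0.233] twist -0.015 nrows~ 12.2 yaw now 95.92
```

View pics/s18.png

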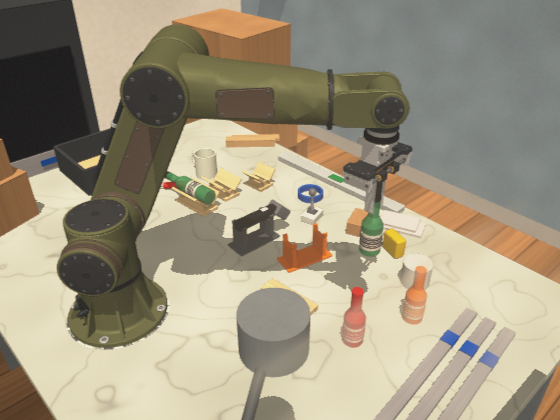

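```bash
python3 -m creep '[[[0.5,0.25,0],0,0.15],[[1.2,0.57,0],0,0.15],[[2,0.95,0],0,0.15],[[2.8,1.33,0],0,0.15],[[3.6,1.71,0],0,0.15],[[4.4,2.1,0],0,0.15],[[5.2,2.47,0],0,0.15],[[6,2.85,0],0,0.15],[[6.8,3.23,0],0,0.15],[[7.6,3.6,0],0,0.15],[[8.4,4,0],0,0.15],[[9,4.28,0],0,0.15]]'; python3 -c "
from h import *
rows(.6846,.1596,.13,96.04)"
```

```text
time_s: 30.5
ee_pos: [0.6467, 0.0575, 0.286]
eef_rot: [-3.138, -0.0, 1.675]
force: [0.1, -1.3, -3.1]
grip_width: 0.0263
t 30.5 p [0.6467 0.0575 0.286 ] rot [-3.138 -0.     1.675] F [ 0.1 -1.3 -3.1] w 0.0263 q [ 0.03  0.49  1.05  0.    1.6  -0.07]
row [1.951 0.978 3.118] twist -0.006 nrows~ 3.8 yaw now 95.99
```

```bash
python3 -m creep '[[[0.5,0.25,0],0,0.15],[[1.1,0.55,0],0,0.15],[[1.6,0.8,0],0,0.15],[[1.95,0.98,0],0,0.15],[[1.95,0.98,0.3],0,0.15],[[1.95,0.98,0.9],0,0.15],[[1.95,0.98,1.6],0,0.15],[[1.95,0.98,2.3],0,0.15],[[1.95,0.98,2.8],0,0.15],[[1.95,0.98,3.15],0,0.15],[[1.95,0.98,3.15],0,0.15]]'; python3 -c "
from h import *
rows(.6846,.1596,.13,96.04)
c=cam('side');save('s19',cv2.resize(c['im'][100:280,160:400],None,fx=3,fy=3))"
```

```text
time_s: 31.6
ee_pos: [0.6834, 0.1566, 0.1259]
eef_rot: [-3.134, 0.001, 1.674]
force: [-0.2, -1.0, -2.4]
grip_width: 0.0255
t 31.6 p [0.6834 0.1566 0.1259] rot [-3.134e+00  1.000e-03  1.674e+00] F [-0.2 -1.  -2.4] w 0.0255 q [ 0.17  0.71  1.09 -0.    1.35  0.07]
row [ 0.058  0.03  -0.083] twist -0.014 nrows~ 0.1 yaw now 95.93
```

View pics/s19.png

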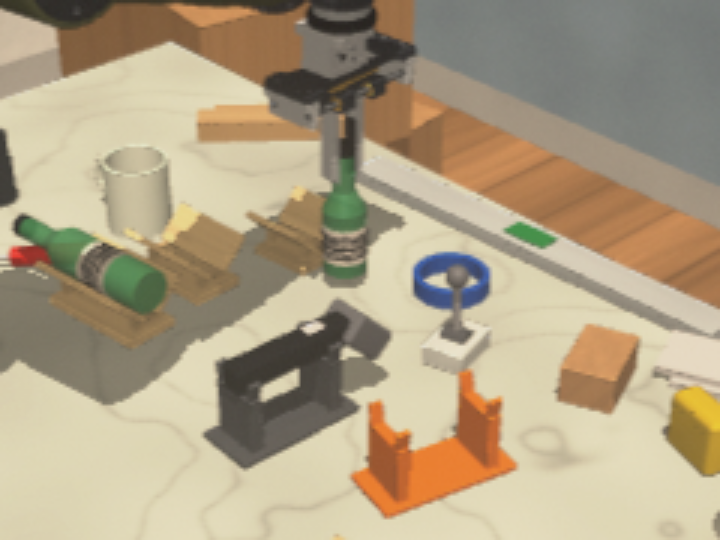

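```bash
python3 -m creep '[[[0.36,0.02,0],0,0.15],[[0.66,0.02,0],0,0.15],[[0.96,0.02,0.02],0,0.15],[[1.26,0.02,0.04],0,0.15],[[1.56,0.02,0.1],0,0.15],[[1.86,0.02,0.2],0,0.15],[[2.16,0.02,0.4],0,0.15],[[2.36,0.02,0.56],0,0.15],[[2.36,0.02,0.56],0,0.15]]'; python3 -c "
from h import *
st()
c=cam('side');save('s20',cv2.resize(c['im'][100:280,160:400],None,fx=3,fy=3))"
```

```text
time_s: 32.55
ee_pos: [0.6735, 0.276, 0.1011]
eef_rot: [-3.14, 0.0, 1.676]
force: [1.4, -0.3, -0.6]
grip_width: 0.0254
t 32.55 p [0.6735 0.276  0.1011] rot [-3.14   0.     1.676] F [ 1.4 -0.3 -0.6] w 0.0254 q [0.34 0.79 1.01 0.   1.35 0.23]
```

View pics/s20.png

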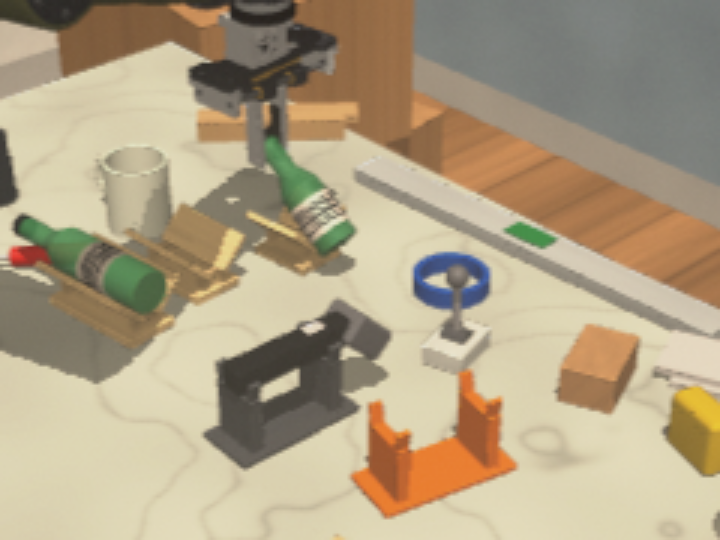

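```bash
python3 -m creep '[[[0.2,0,0.24],0,0.15],[[0.4,0,0.48],0,0.15],[[0.6,0,0.7],0,0.15],[[0.78,0,0.96],0,0.15],[[0.96,0,1.16],0,0.15],[[1.08,0,1.28],0,0.15],[[1.08,0,1.28],0,0.15],[[1.08,0,1.28],0,0.15]]'; python3 -c "
from h import *
st()
c=cam('side');save('s21',cv2.resize(c['im'][100:280,160:400],None,fx=3,fy=3))"
```

```text
time_s: 33.4
ee_pos: [0.6688, 0.3287, 0.0394]
eef_rot: [3.141, -0.001, 1.675]
force: [-1.0, 1.2, -0.1]
grip_width: 0.0258
t 33.4 p [0.6688 0.3287 0.0394] rot [ 3.141e+00 -1.000e-03  1.675e+00] F [-1.   1.2 -0.1] w 0.0258 q [0.41 0.89 0.98 0.   1.27 0.3 ]
```

View pics/s21.png

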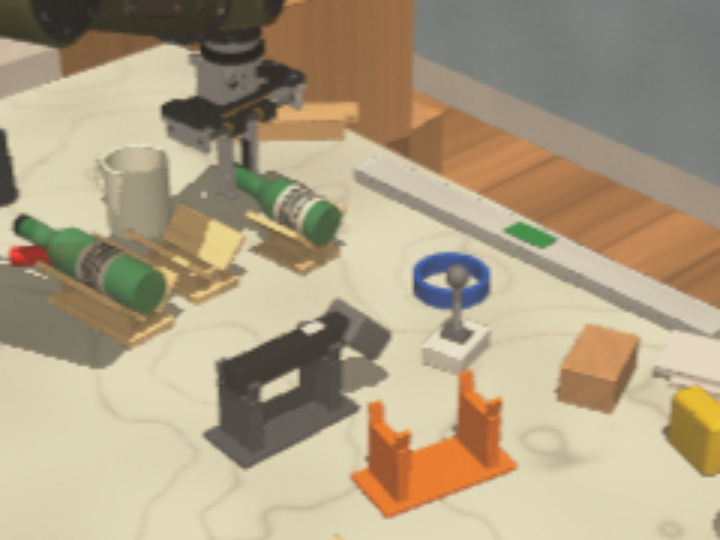

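```bash
python3 -m creep '[[[0,0,0.1],0,0.15],[[0,0,0.1],0,0.15],[[0,0,0.1],0,0.15]]'; python3 -c "
from h import *
st()
c=cam('top'); save('t22',cv2.resize(c['im'][110:290,90:330],None,fx=3,fy=3))
lab((.6767,.2342),6.05,.04,c)"
```

```text
time_s: 33.75
ee_pos: [0.6689, 0.328, 0.0341]
eef_rot: [3.141, 0.0, 1.674]
force: [-0.1, -0.5, 0.4]
grip_width: 0.0258
t 33.75 p [0.6689 0.328  0.0341] rot [3.141 0.    1.674] F [-0.1 -0.5  0.4] w 0.0258 q [ 0.41  0.89  0.99 -0.    1.26  0.3 ]
high pts X range [-0.0527 -0.052   0.0037  0.0856  0.09  ] Y mean -0.002 zmax 0.0888
-0.055 20 1 | -0.045 54 1 | -0.035 16 44 | -0.025 0 56 | -0.015 0 61 | -0.005 0 61 | 0.005 0 59 | 0.015 59 1 | 0.025 55 2 | 0.035 41 2 | 0.045 29 2 | 0.055 29 0 | 0.065 28 0 | 0.075 26 0 | 0.085 11 13 | 
X -0.06 Ymid -0.0002
X -0.03 Ymid -0.0007
X 0.0 Ymid -0.0008
X 0.03 Ymid -0.0006
X 0.06 Ymid -0.0008
```

```bash
python3 -m creep '[[[0.1,0,0],0,0.15],[[0.2,0,0],0,0.15],[[0.25,0,0.04],0,0.15],[[0.25,0,0.04],0,0.15],[[0.25,0,0.04],0,0.15],[[0.25,0,0.04],0,0.55],[[0.25,0,0.04],0,0.55],[[0.25,0,0.04],0,0.55],[[0.25,0,-0.5],0,0.55],[[0.25,0,-1.5],0,0.55],[[0.25,0,-2.5],0,0.55],[[0.25,0,-3.5],0,0.55]]' 20; python3 -m creep '[[[-1,0.5,0],0,0.55],[[-2,1,0],0,0.55],[[-3,2,0],0,0.55],[[-4,3,0],0,0.55],[[-5,4,0],0,0.55],[[-5,4,0],0,0.55]]'; python3 -c "
from h import *
st()
c=cam('top'); save('t23',c['im'])
lab((.6767,.2342),6.05,.04,c);lab((.4365,.2757),6.04,.07,c)"
```

```text
time_s: 35.0
ee_pos: [0.6672, 0.3403, 0.2111]
eef_rot: [-3.142, 0.0, 1.674]
force: [0.1, 0.7, -1.0]
grip_width: 0.0518
time_s: 35.6
ee_pos: [0.8184, 0.1323, 0.189]
eef_rot: [3.132, -0.001, 1.674]
force: [0.7, 0.5, -0.5]
grip_width: 0.0515
t 35.6 p [0.8184 0.1323 0.189 ] rot [ 3.132e+00 -1.000e-03  1.674e+00] F [ 0.7  0.5 -0.5] w 0.0515 q [0.12 1.11 0.24 0.   1.78 0.01]
high pts X range [0.0449 0.0452 0.0636 0.1217 0.1225] Y mean -0.001 zmax 0.082
0.045 20 2 | 0.055 30 3 | 0.065 15 0 | 0.075 15 0 | 0.085 10 0 | 0.095 8 0 | 0.105 8 0 | 0.115 0 10 | 0.125 0 2 | 
X 0.06 Ymid -0.0
high pts X range [-0.0247 -0.022   0.0357  0.1452  0.1496] Y mean 0.0003 zmax 0.0871
-0.025 4 15 | -0.015 0 67 | -0.005 0 64 | 0.005 0 59 | 0.015 0 58 | 0.025 42 17 | 0.035 59 0 | 0.045 63 0 | 0.055 57 0 | 0.065 60 0 | 0.075 38 0 | 0.085 28 0 | 0.095 15 0 | 0.105 13 0 | 0.115 16 0 | 0.125 10 0 | 0.135 13 1 | 0.145 0 19 | 
X -0.03 Ymid 0.0007
X 0.0 Ymid 0.0014
X 0.03 Ymid 0.0013
X 0.06 Ymid 0.001
```

View pics/t23.png

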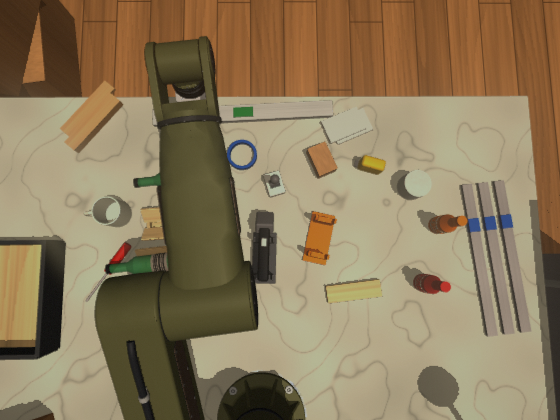

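```bash
python3 -c "
from h import *
rows(.45,-.013,.28,180)"
```

```text
t 35.65 p [0.8205 0.1263 0.1903] rot [ 3.127 -0.     1.669] F [ 1.4 -3.4 -0.3] w 0.0518 q [ 0.11  1.11  0.24 -0.    1.78  0.01]
row [-2.049 -7.619 -1.906] twist -10.549 nrows~ 9.8 yaw now 95.61
```

```bash
python3 -m creep '[[[-0.5,-3,-1.9],-1,0.55],[[-0.5,-3,-1.9],-2,0.55],[[-0.5,-3,-1.9],-3,0.55],[[-1,-5,-1.9],-4,0.55],[[-1.5,-6.5,-1.9],-6,0.55],[[-2,-7.6,-1.9],-10.5,0.55],[[-2,-7.6,-1.9],-10.5,0.55],[[-2,-7.6,-1.9],-10.5,0.55],[[-2,-7.6,-1.9],-10.5,0.55],[[-2,-7.6,-1.9],-10.5,0.55],[[-2,-7.6,-1.9],-10.5,0.55],[[-2,-7.6,-1.9],-10.5,0.55]]'; python3 -c "
from h import *
rows(.45,-.013,.28,180)
c=cam('top'); save('t24',c['im'])
lab((.6767,.2342),6.05,.04,c);lab((.4365,.2757),6.04,.07,c)"
```

```text
time_s: 36.85
ee_pos: [0.4499, -0.0046, 0.284]
eef_rot: [3.138, 0.024, 3.141]
force: [0.6, 0.4, 0.2]
grip_width: 0.0521
t 36.85 p [ 0.4499 -0.0046  0.284 ] rot [3.138 0.024 3.141] F [0.6 0.4 0.2] w 0.0521 q [-0.1   0.    1.66  0.01  1.45 -1.67]
row [-0.001 -0.168  0.079] twist -0.002 nrows~ 0.2 yaw now 179.98
high pts X range [-0.0377 -0.0368  0.0125  0.1165  0.1226] Y mean -0.0021 zmax 0.0869
-0.035 42 4 | -0.025 48 6 | -0.015 0 61 | -0.005 0 53 | 0.005 0 61 | 0.015 0 57 | 0.025 24 26 | 0.035 55 1 | 0.045 45 1 | 0.055 25 3 | 0.065 12 0 | 0.075 8 0 | 0.085 7 0 | 0.095 10 0 | 0.105 9 0 | 0.115 0 15 | 0.125 0 3 | 
X -0.03 Ymid -0.0008
X 0.0 Ymid -0.001
X 0.03 Ymid -0.0009
X 0.06 Ymid 0.0007
high pts X range [-0.071  -0.07    0.0114  0.1441  0.1502] Y mean -0.0002 zmax 0.0872
-0.075 10 0 | -0.065 64 0 | -0.055 63 0 | -0.045 61 0 | -0.035 57 0 | -0.025 38 26 | -0.015 0 65 | -0.005 0 67 | 0.005 0 60 | 0.015 0 64 | 0.025 42 17 | 0.035 61 0 | 0.045 62 0 | 0.055 58 0 | 0.065 61 2 | 0.075 40 3 | 0.085 26 2 | 0.095 14 0 | 0.105 17 0 | 0.115 12 0 | 0.125 17 0 | 0.135 16 1 | 0.145 0 16 | 0.155 0 1 | 
X -0.06 Ymid 0.0001
X -0.03 Ymid 0.0005
X 0.0 Ymid 0.0
X 0.03 Ymid -0.0003
X 0.06 Ymid 0.0002
```

View pics/t24.png

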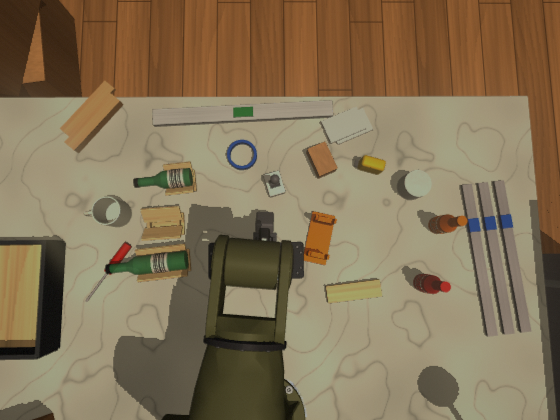

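```bash
python3 - <<'E'
from h import *
c=cam('wrist'); save('w25',c['im']); P=cloud(c)
for nm,P,im in [('top0',np.load('topP.npy'),np.load('topim.npy')),('wrist',P,c['im'])]:
    q=P.reshape(-1,3); V=im.reshape(-1,3).max(1)
    k=(q[:,0]>.36)&(q[:,0]<.62)&(abs(q[:,1]+.01)<.06)&(q[:,2]>.094)&(q[:,2]<.108)
    r=cv2.minAreaRect((q[k][:,:2]*1000).astype(np.float32)); print(nm,k.sum(),r)
    # centerline per x slice
    for x in np.arange(.39,.58,.02):
        kk=k&(abs(q[:,0]-x)<.008)
        if kk.sum()>4: print(round(x,3),np.round([q[kk,1].min(),q[kk,1].max(),np.median(q[kk,1])],4),end=' ')
    print()
    k=(q[:,0]>.36)&(q[:,0]<.62)&(abs(q[:,1]+.01)<.05)&(q[:,2]>.004)&(q[:,2]<.014)&(V<110)
    r=cv2.minAreaRect((q[k][:,:2]*1000).astype(np.float32)); print(' base',k.sum(),r)
E
```

```text
top0 673 ((469.5439147949219, -12.08180046081543), (49.362518310546875, 165.4284210205078), 88.2762451171875)
0.39 [-0.0213  0.0058 -0.0078] 0.41 [-0.0241  0.003  -0.0106] 0.43 [-0.0242  0.0029 -0.0107] 0.45 [-0.0244  0.0029 -0.0108] 0.47 [-0.0246  0.0028 -0.011 ] 0.49 [-0.0247 -0.     -0.0112] 0.51 [-0.0276 -0.0002 -0.0138] 0.53 [-0.0387  0.0107 -0.0141] 0.55 [-0.036   0.0078 -0.0114] 
 base 461 ((480.2998046875, -4.124469757080078), (86.17269897460938, 215.32276916503906), 89.23822784423828)
wrist 2975 ((467.3021240234375, -14.630378723144531), (49.267555236816406, 164.3583526611328), 89.26094818115234)
0.39 [-0.0248  0.0046 -0.01  ] 0.41 [-0.0251  0.0034 -0.0102] 0.43 [-0.0255  0.0034 -0.0116] 0.45 [-0.026   0.0022 -0.0118] 0.47 [-0.0278  0.001  -0.012 ] 0.49 [-0.0282  0.001  -0.0134] 0.51 [-0.0287 -0.0004 -0.0143] 0.53 [-0.0399  0.0092 -0.0152] 0.55 [-0.039   0.0079 -0.0154] 
 base 1626 ((444.3564453125, -11.516815185546875), (68.67897033691406, 142.5997772216797), 87.91874694824219)
```

View pics/w25.png

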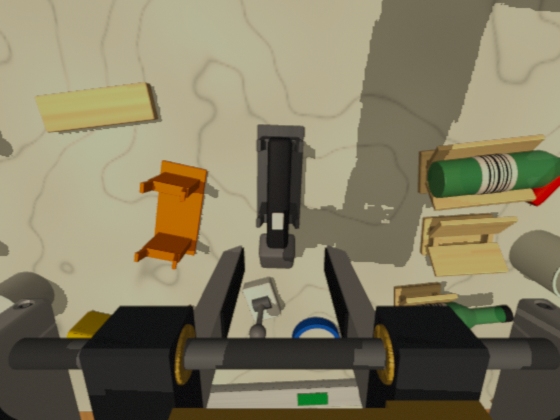

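```bash
python3 - <<'E'
from h import *
c=cam('wrist'); P=cloud(c)
save('w26',cv2.resize(c['im'][110:280,220:340],None,fx=4,fy=3.5))
for v in range(120,290,4): print(v,c['im'][v,279].tolist(),np.round(P[v,279],3))
E
```

```text
120 [181, 172, 143] [ 0.366 -0.011 -0.001]
124 [177, 167, 138] [ 0.372 -0.011 -0.002]
128 [83, 80, 71] [ 0.377 -0.011  0.008]
132 [83, 78, 72] [ 0.383 -0.011  0.007]
136 [59, 56, 53] [ 0.388 -0.011  0.011]
140 [29, 28, 25] [ 0.387 -0.01   0.098]
144 [38, 33, 31] [ 0.392 -0.01   0.099]
148 [40, 36, 34] [ 0.397 -0.01   0.099]
152 [37, 35, 34] [ 0.401 -0.01   0.099]
156 [37, 35, 33] [ 0.406 -0.01   0.099]
160 [37, 36, 31] [ 0.411 -0.01   0.098]
164 [34, 33, 31] [ 0.416 -0.01   0.098]
168 [37, 34, 33] [ 0.421 -0.01   0.1  ]
172 [36, 35, 31] [ 0.426 -0.01   0.097]
176 [37, 35, 31] [ 0.431 -0.01   0.099]
180 [37, 34, 32] [ 0.436 -0.01   0.097]
184 [35, 34, 32] [ 0.441 -0.01   0.099]
188 [36, 33, 30] [ 0.446 -0.01   0.1  ]
192 [35, 32, 28] [ 0.452 -0.01   0.098]
196 [34, 30, 29] [ 0.457 -0.01   0.099]
200 [35, 33, 31] [ 0.462 -0.011  0.098]
204 [34, 35, 31] [ 0.467 -0.011  0.098]
208 [34, 31, 29] [ 0.472 -0.011  0.099]
212 [65, 59, 50] [ 0.478 -0.011  0.099]
216 [183, 181, 159] [ 0.483 -0.011  0.101]
220 [183, 179, 156] [ 0.488 -0.011  0.101]
224 [183, 179, 157] [ 0.494 -0.011  0.101]
228 [178, 176, 157] [ 0.5   -0.011  0.099]
232 [32, 29, 28] [ 0.506 -0.011  0.099]
236 [31, 29, 26] [ 0.511 -0.011  0.099]
240 [30, 25, 24] [ 0.517 -0.011  0.098]
244 [29, 26, 25] [ 0.523 -0.011  0.1  ]
248 [51, 47, 43] [ 0.528 -0.011  0.1  ]
252 [99, 92, 82] [ 0.533 -0.011  0.103]
256 [99, 91, 83] [ 0.538 -0.011  0.104]
260 [75, 69, 62] [ 0.548 -0.011  0.096]
264 [72, 65, 59] [ 0.561 -0.012  0.083]
268 [128, 120, 100] [ 0.575 -0.012  0.069]
272 [183, 174, 143] [ 0.62  -0.013  0.001]
276 [181, 172, 142] [ 0.628 -0.013  0.   ]
280 [181, 172, 142] [ 0.636 -0.013 -0.   ]
284 [181, 172, 142] [ 0.645 -0.013 -0.001]
288 [181, 172, 142] [ 0.652 -0.013  0.   ]
```

View pics/w26.png

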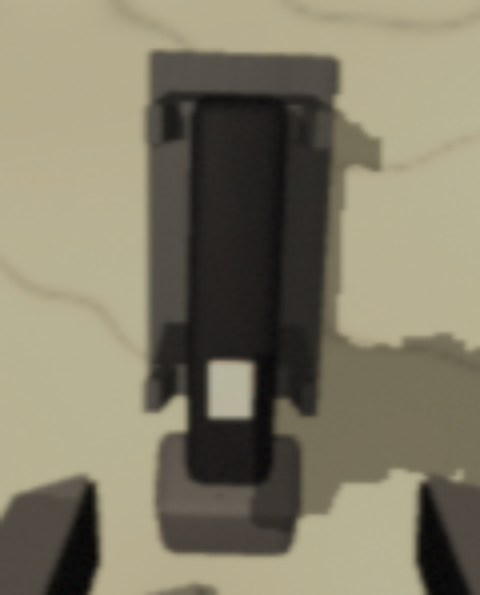

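```bash
python3 -c "
from h import *
rows(.460,-.0117,.12,177.9)"
```

```text
t 37.0 p [ 0.4502 -0.0044  0.2832] rot [3.138 0.022 3.138] F [-0.7  1.1 -0.4] w 0.0515 q [-0.09  0.    1.66  0.01  1.45 -1.66]
row [-0.125 -0.158  3.267] twist 0.235 nrows~ 3.3 yaw now 179.78
```

```bash
python3 -m creep '[[[-0.12,-0.16,1],0.23,0.55],[[-0.12,-0.16,2],0.23,0.55],[[-0.12,-0.16,3],0.23,0.55],[[-0.12,-0.16,3.27],0.23,0.55],[[-0.12,-0.16,3.27],0.23,0.55],[[-0.12,-0.16,3.27],0.23,0.55]]'; python3 -c "
from h import *
rows(.460,-.0117,.058,177.9)
c=cam('side');save('s27',cv2.resize(c['im'][120:300,180:420],None,fx=3,fy=3))"
```

```text
time_s: 37.6
ee_pos: [0.4601, -0.0118, 0.1205]
eef_rot: [3.137, 0.022, 3.107]
force: [0.1, -0.6, 0.4]
grip_width: 0.0517
t 37.6 p [ 0.4601 -0.0118  0.1205] rot [3.137 0.022 3.107] F [ 0.1 -0.6  0.4] w 0.0517 q [-0.11  0.17  1.87  0.01  1.08 -1.65]
row [ 0.031 -0.003  1.25 ] twist 0.017 nrows~ 1.3 yaw now 178.04
```

View pics/s27.png

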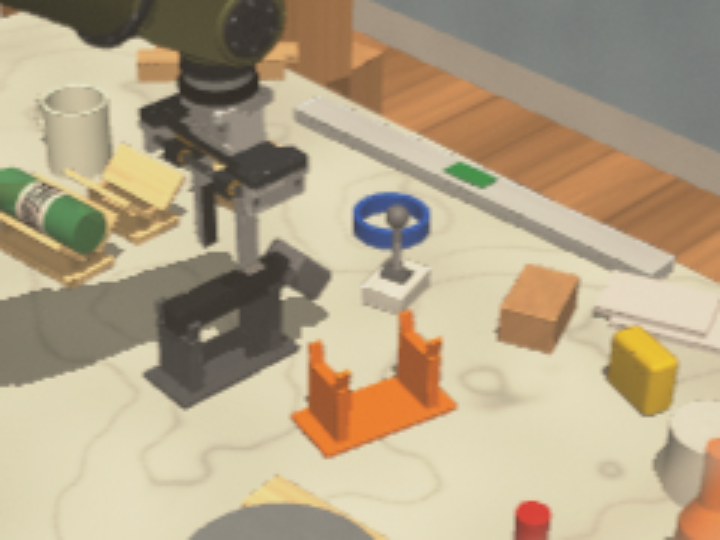

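```bash
python3 -m creep '[[[0.03,0,0.5],0,0.55],[[0.03,0,1],0,0.55],[[0.03,0,1.25],0,0.55],[[0.03,0,1.25],0,0.55],[[0.03,0,1.25],0,0.2],[[0.03,0,1.25],0,0.2],[[0.03,0,1.25],0,0.2],[[0.03,0,1.25],0,0.2],[[0.03,0,1.25],0,0.2],[[0.03,0,1.25],0,0.2],[[0.03,0,1.25],0,0.2]]' 45; python3 -c "
from h import *
st()
c=cam('side');save('s28',cv2.resize(c['im'][120:300,180:420],None,fx=3,fy=3))"
```

```text
time_s: 38.75
ee_pos: [0.46, -0.0117, 0.0582]
eef_rot: [3.137, 0.023, 3.108]
force: [-1.6, 0.3, 7.4]
grip_width: 0.0302
t 38.75 p [ 0.46   -0.0117  0.0582] rot [3.137 0.023 3.108] F [-1.6  0.3  7.4] w 0.0302 q [-0.11  0.27  1.92  0.01  0.93 -1.65]
```

View pics/s28.png

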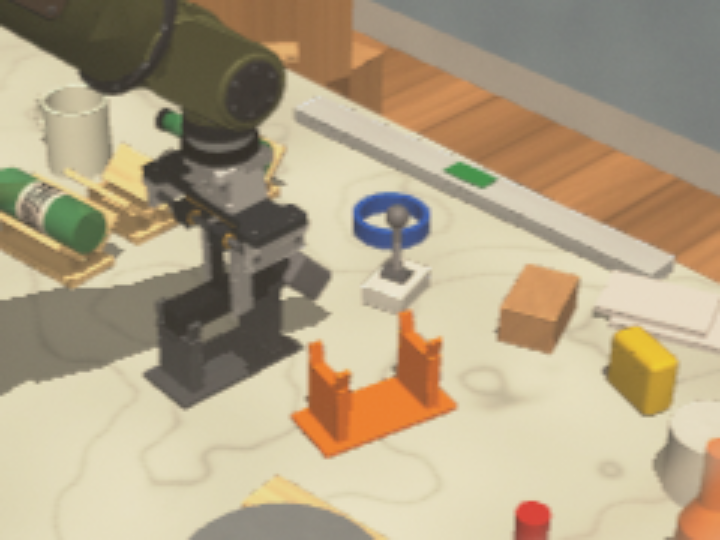

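```bash
python3 -m creep '[[[0,0,-0.3],0,0.2],[[0,0,-0.7],0,0.2],[[0,0,-1.2],0,0.2],[[0,0,-1.8],0,0.2],[[0,0,-2.4],0,0.2],[[0,0,-3],0,0.2],[[0,0,-3],0,0.2],[[0,0,-3],0,0.2]]'; python3 -c "
from h import *
rows(.2553,.2566,.18,186.04)
c=cam('side');save('s29',cv2.resize(c['im'][80:300,120:420],None,fx=2.6,fy=2.6))"
```

```text
time_s: 39.6
ee_pos: [0.456, -0.0122, 0.2069]
eef_rot: [3.137, 0.022, 3.108]
force: [0.1, 0.5, -2.6]
grip_width: 0.0298
t 39.6 p [ 0.456  -0.0122  0.2069] rot [3.137 0.022 3.108] F [ 0.1  0.5 -2.6] w 0.0298 q [-0.11  0.07  1.77  0.01  1.28 -1.65]
row [4.202 5.237 0.468] twist -0.994 nrows~ 6.7 yaw now 178.09
```

View pics/s29.png

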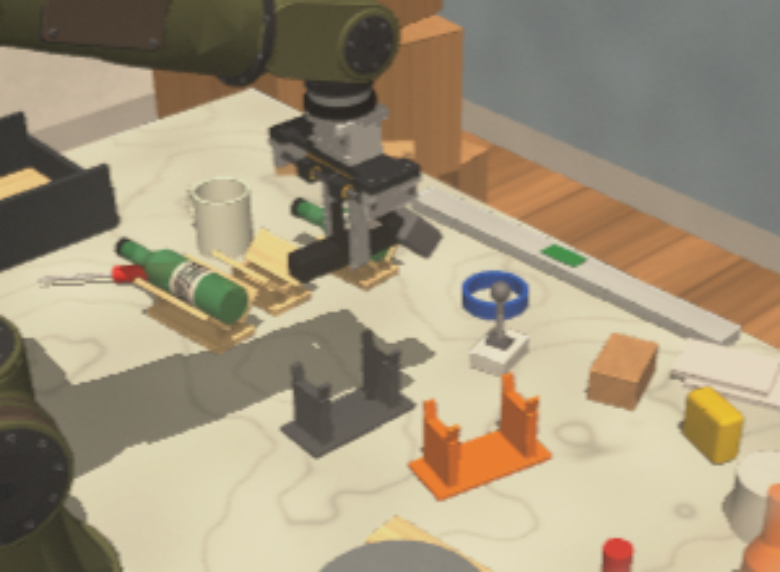

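```bash
python3 -m creep '[[[0.4,0.5,0.1],-0.2,0.2],[[1,1.25,0.3],-0.5,0.2],[[1.6,2,0.47],-0.99,0.2],[[2.2,2.75,0.47],-0.99,0.2],[[2.8,3.5,0.47],-0.99,0.2],[[3.4,4.24,0.47],-0.99,0.2],[[3.8,4.74,0.47],-0.99,0.2],[[4.1,5.1,0.47],-0.99,0.2],[[4.2,5.24,0.47],-0.99,0.2],[[4.2,5.24,0.47],-0.99,0.2],[[4.2,5.24,0.47],-0.99,0.2]]'; python3 -c "
from h import *
rows(.2553,.2566,.139,186.04)
c=cam('side');save('s30',cv2.resize(c['im'][80:300,60:360],None,fx=2.6,fy=2.6))
c=cam('top');save('t30',cv2.resize(c['im'][130:330,90:330],None,fx=3,fy=3))"
```

```text
time_s: 40.75
ee_pos: [0.2559, 0.2561, 0.1798]
eef_rot: [3.141, 0.022, -3.037]
force: [-0.2, -0.1, -1.5]
grip_width: 0.0295
t 40.75 p [0.2559 0.2561 0.1798] rot [ 3.141  0.022 -3.037] F [-0.2 -0.1 -1.5] w 0.0295 q [ 0.69 -0.13  2.03 -0.01  1.22 -0.98]
row [0.028 0.01  0.815] twist -0.005 nrows~ 0.8 yaw now -174.0
```

View pics/s30.png

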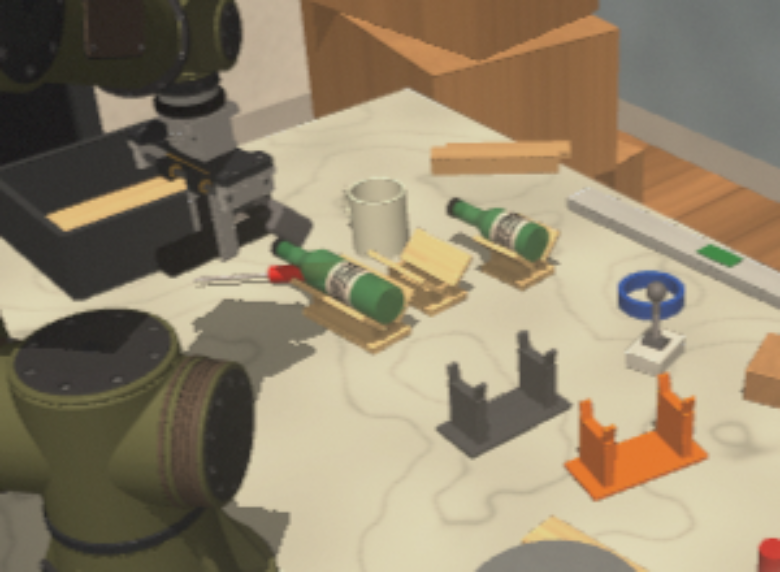

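View pics/t30.png

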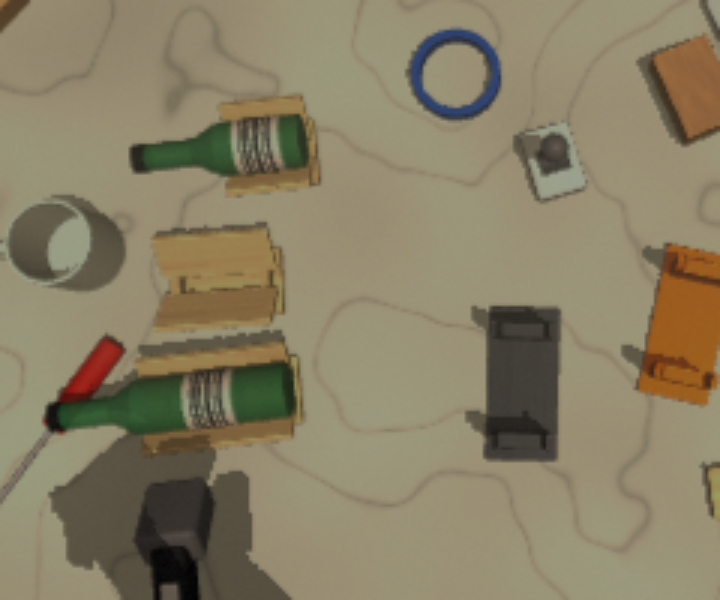

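```bash
python3 - <<'E'
from h import *
c=cam('top'); P=cloud(c); im=c['im']; q=P.reshape(-1,3)
t=np.radians(96.04); ex=np.array([np.cos(t),np.sin(t)]); ey=np.array([np.sin(t),-np.cos(t)])
s=telemetry.get_obs(); p=np.array(s['ee_pos'])
r=q[:,:2]-np.array([.4365,.2757]); X=r@ex;Y=r@ey
k=np.isfinite(X)&(abs(X)<.06)&(Y>-.16)&(Y<-.02)&(q[:,2]>.12)
print('tcp X,Y',(p[:2]-[.4365,.2757])@ex,(p[:2]-[.4365,.2757])@ey)
for y in np.arange(-.13,-.03,.01):
    kk=k&(abs(Y-y)<.005)
    if kk.sum()>3: print(round(y,3),kk.sum(),np.round([X[kk].min(),X[kk].max(),q[kk,2].max(),np.median(q[kk,2])],4))
V=im.reshape(-1,3).max(1)
k=(q[:,0]>.34)&(q[:,0]<.6)&(q[:,1]>-.07)&(q[:,1]<.05)&(q[:,2]>.003)&(q[:,2]<.013)&(V<110)
print('base',cv2.minAreaRect((q[k][:,:2]*1000).astype(np.float32)))
k=(q[:,0]>.34)&(q[:,0]<.6)&(q[:,1]>-.07)&(q[:,1]<.05)&(q[:,2]>.055)&(q[:,2]<.1)
print('forks'); 
for lo,hi in [(.34,.45),(.45,.6)]:
    kk=k&(q[:,0]>lo)&(q[:,0]<hi); print(kk.sum(),np.round([q[kk].min(0),q[kk].max(0)],4))
E
```

```text
tcp X,Y -0.0005125963876869433 -0.18148937845598756
-0.13 166 [-0.0368  0.014   0.4862  0.4508]
-0.12 90 [-0.0258  0.0242  0.2235  0.218 ]
-0.11 98 [-0.0258  0.0221  0.228   0.2215]
-0.1 116 [-0.0263  0.0226  0.23    0.2219]
-0.09 114 [-0.0265  0.0221  0.2211  0.2119]
-0.08 106 [-0.0257  0.0231  0.2133  0.2028]
-0.07 91 [-0.0259  0.0222  0.1991  0.1936]
base ((447.2815856933594, -11.13858413696289), (71.24486541748047, 149.5659637451172), 89.20023345947266)
forks
121 [[ 0.3878 -0.0375  0.0604]
 [ 0.403   0.0197  0.0916]]
112 [[ 0.4892 -0.0411  0.0613]
 [ 0.5045  0.0168  0.0912]]
```

```bash
python3 -m creep '[[[0.03,0,0.2],0,0.2],[[0.03,0,0.5],0,0.2],[[0.03,0,0.7],0,0.2],[[0.03,0,0.82],0,0.2],[[0.03,0,0.82],0,0.2],[[0.03,0,0.82],0,0.2],[[0.03,0,0.82],0,0.2],[[0.03,0,0.82],0,0.2],[[0.03,0,0.82],0,0.2],[[0.03,0,0.82],0,0.2],[[0.03,0,0.82],0,0.2],[[0.03,0,0.82],0,0.2]]'; python3 -m creep '[[[0,0,0],0,0.2],[[0,0,0],0,0.2],[[0,0,0],0,0.2],[[0,0,0],0,0.2],[[0,0,0],0,0.2],[[0,0,0],0,0.2],[[0,0,0],0,0.2],[[0,0,0],0,0.2],[[0,0,0],0,0.2],[[0,0,0],0,0.2]]'; python3 - <<'E'
from h import *
st()
c=cam('top'); P=cloud(c); q=P.reshape(-1,3)
t=np.radians(96.04); ex=np.array([np.cos(t),np.sin(t)]); ey=np.array([np.sin(t),-np.cos(t)])
r=q[:,:2]-np.array([.4365,.2757]); X=r@ex;Y=r@ey
k=np.isfinite(X)&(abs(X)<.06)&(Y>-.16)&(Y<-.02)&(q[:,2]>.1)
for y in np.arange(-.13,-.03,.01):
    kk=k&(abs(Y-y)<.005)
    if kk.sum()>3: print(round(y,3),kk.sum(),np.round([X[kk].min(),X[kk].max(),q[kk,2].max(),np.median(q[kk,2])],4))
lab((.4365,.2757),6.04,.07,c)
c=cam('side');save('s31',cv2.resize(c['im'][80:300,60:360],None,fx=2.6,fy=2.6))
E
```

```text
time_s: 42.1
ee_pos: [0.255, 0.2568, 0.1393]
eef_rot: [3.14, 0.022, -3.037]
force: [0.4, -0.1, -1.9]
grip_width: 0.0295
time_s: 43.1
ee_pos: [0.255, 0.2568, 0.1393]
eef_rot: [3.14, 0.022, -3.037]
force: [-0.0, -0.4, -2.9]
grip_width: 0.03
t 43.1 p [0.255  0.2568 0.1393] rot [ 3.14   0.022 -3.037] F [-0.  -0.4 -2.9] w 0.03 q [ 0.7  -0.08  2.09 -0.01  1.12 -0.97]
-0.13 135 [-0.0345  0.0232  0.4421  0.4016]
-0.12 82 [-0.0248  0.0231  0.1828  0.1774]
-0.11 91 [-0.0253  0.0243  0.1885  0.1812]
-0.1 104 [-0.0253  0.0234  0.1863  0.1806]
-0.09 105 [-0.0247  0.0242  0.1787  0.1704]
-0.08 94 [-0.0247  0.0231  0.1702  0.1609]
-0.07 75 [-0.0247  0.0232  0.16    0.1522]
high pts X range [-0.0711 -0.07    0.0104  0.1437  0.1495] Y mean -0.0001 zmax 0.0871
-0.075 7 0 | -0.065 66 0 | -0.055 62 0 | -0.045 59 1 | -0.035 62 0 | -0.025 37 25 | -0.015 0 63 | -0.005 0 67 | 0.005 0 63 | 0.015 0 66 | 0.025 44 17 | 0.035 61 1 | 0.045 59 0 | 0.055 59 0 | 0.065 60 0 | 0.075 42 2 | 0.085 27 1 | 0.095 14 0 | 0.105 10 0 | 0.115 14 0 | 0.125 10 0 | 0.135 15 0 | 0.145 0 18 | 
X -0.06 Ymid -0.0003
X -0.03 Ymid -0.0003
X 0.0 Ymid -0.0007
X 0.03 Ymid -0.0004
X 0.06 Ymid 0.0001
```

View pics/s31.png

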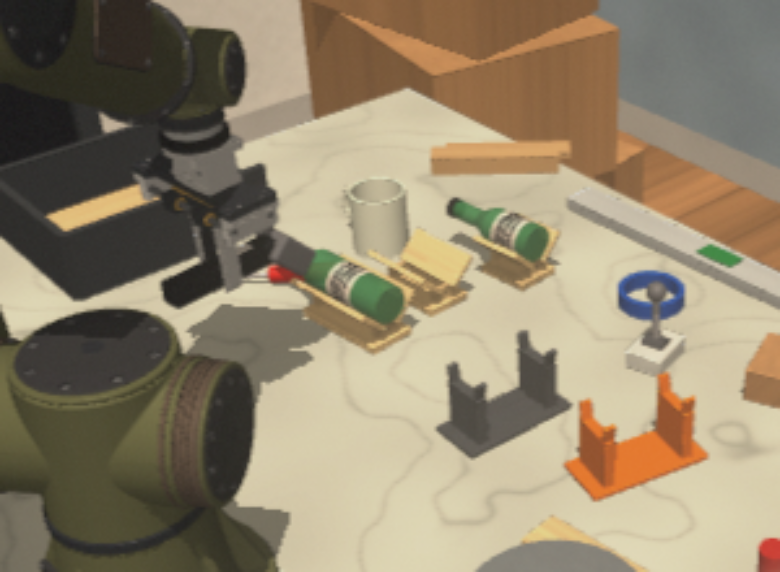

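```bash
python3 -c "
from h import *
rows(.496,.2169,.139,186.05)"
```

```text
t 43.2 p [0.255  0.2567 0.1392] rot [ 3.14   0.022 -3.037] F [ 0.4 -0.3 -1.6] w 0.0299 q [ 0.7  -0.08  2.09 -0.01  1.12 -0.97]
row [-4.709 -1.298  0.108] twist -0.005 nrows~ 4.9 yaw now -173.99
```

```bash
python3 -m creep '[[[0,0,-0.5],0,0.2],[[-0.3,-0.08,-1],0,0.2],[[-0.9,-0.25,-1],0,0.2],[[-1.6,-0.44,-1],0,0.2],[[-2.3,-0.63,-1],0,0.2],[[-3,-0.83,-1],0,0.2],[[-3.7,-1.02,-1],0,0.2],[[-4.3,-1.2,-0.8],0,0.2],[[-4.6,-1.27,-0.5],0,0.2],[[-4.71,-1.3,-0.2],0,0.2],[[-4.71,-1.3,0.1],0,0.2],[[-4.71,-1.3,0.1],0,0.2]]'; python3 -m creep '[[[0,0,0],0,0.2],[[0,0,0],0,0.2]]'; python3 -c "
from h import *
rows(.496,.2169,.139,186.05)
c=cam('top'); P=cloud(c); q=P.reshape(-1,3)
t=np.radians(96.05); ex=np.array([np.cos(t),np.sin(t)]); ey=np.array([np.sin(t),-np.cos(t)])
r=q[:,:2]-np.array([.6767,.2342]); X=r@ex;Y=r@ey
k=np.isfinite(X)&(abs(X)<.06)&(Y>-.16)&(Y<-.02)&(q[:,2]>.1)
for y in np.arange(-.13,-.03,.01):
    kk=k&(abs(Y-y)<.005)
    if kk.sum()>3: print(round(y,3),kk.sum(),np.round([X[kk].min(),X[kk].max(),q[kk,2].max(),np.median(q[kk,2])],4))
lab((.6767,.2342),6.05,.04,c)
"
```

```text
time_s: 44.4
ee_pos: [0.4946, 0.2165, 0.1371]
eef_rot: [3.141, 0.018, -3.036]
force: [-0.5, 0.1, -1.6]
grip_width: 0.0297
time_s: 44.6
ee_pos: [0.4961, 0.2171, 0.1404]
eef_rot: [3.14, 0.024, -3.036]
force: [0.4, -0.4, -1.7]
grip_width: 0.0296
t 44.6 p [0.4961 0.2171 0.1404] rot [ 3.14   0.024 -3.036] F [ 0.4 -0.4 -1.7] w 0.0296 q [ 0.35  0.32  1.63 -0.    1.17 -1.33]
row [ 0.002 -0.004  0.027] twist -0.002 nrows~ 0.0 yaw now -173.97
-0.13 40 [-0.0188  0.0051  0.1826  0.1793]
-0.12 56 [-0.0228  0.0091  0.1835  0.1786]
-0.11 80 [-0.0235  0.0202  0.1891  0.1818]
-0.1 77 [-0.0228  0.0241  0.1889  0.183 ]
-0.09 75 [-0.0228  0.0254  0.1802  0.1725]
-0.08 69 [-0.0227  0.0248  0.1697  0.1632]
-0.07 58 [-0.0229  0.0252  0.1596  0.154 ]
high pts X range [-0.0376 -0.037   0.0138  0.1173  0.1226] Y mean -0.0025 zmax 0.0865
-0.035 47 2 | -0.025 44 8 | -0.015 0 60 | -0.005 0 54 | 0.005 0 60 | 0.015 0 60 | 0.025 26 29 | 0.035 54 1 | 0.045 46 2 | 0.055 25 2 | 0.065 12 0 | 0.075 11 0 | 0.085 10 0 | 0.095 13 0 | 0.105 7 0 | 0.115 0 10 | 0.125 0 4 | 
X -0.03 Ymid -0.0007
X 0.0 Ymid -0.0008
X 0.03 Ymid -0.0005
X 0.06 Ymid -0.0008
```

```bash
python3 -m creep '[[[0,0,0],0,0.2],[[0,0,0],0,0.2],[[0,0,0],0,0.2],[[0,0,0],0,0.2],[[0,0,0],0,0.2],[[0,0,0],0,0.2],[[0,0,0],0,0.2],[[0,0,0],0,0.2],[[0,0,0],0,0.2],[[0,0,0],0,0.2],[[0,0,0],0,0.2],[[0,0,0],0,0.2]]';python3 -m creep '[[[0,0,0],0,0.2],[[0,0,0],0,0.2],[[0,0,0],0,0.2],[[0,0,0],0,0.2],[[0,0,0],0,0.2],[[0,0,0],0,0.2]]'; python3 -c "
from h import *
rows(.4600,-.0117,.22,178.07)
c=cam('side');save('s32',cv2.resize(c['im'][80:300,110:410],None,fx=2.6,fy=2.6))"
```

```text
time_s: 45.85
ee_pos: [0.496, 0.2168, 0.1394]
eef_rot: [3.14, 0.022, -3.037]
force: [-0.8, 0.2, -2.4]
grip_width: 0.0298
time_s: 46.45
ee_pos: [0.4961, 0.2168, 0.1394]
eef_rot: [3.14, 0.022, -3.037]
force: [0.0, 0.0, -1.8]
grip_width: 0.0297
t 46.45 p [0.4961 0.2168 0.1394] rot [ 3.14   0.022 -3.037] F [ 0.   0.  -1.8] w 0.0297 q [ 0.35  0.32  1.63 -0.    1.17 -1.33]
row [ 1.159 -4.467 -1.643] twist 0.993 nrows~ 4.9 yaw now -173.99
```

View pics/s32.png

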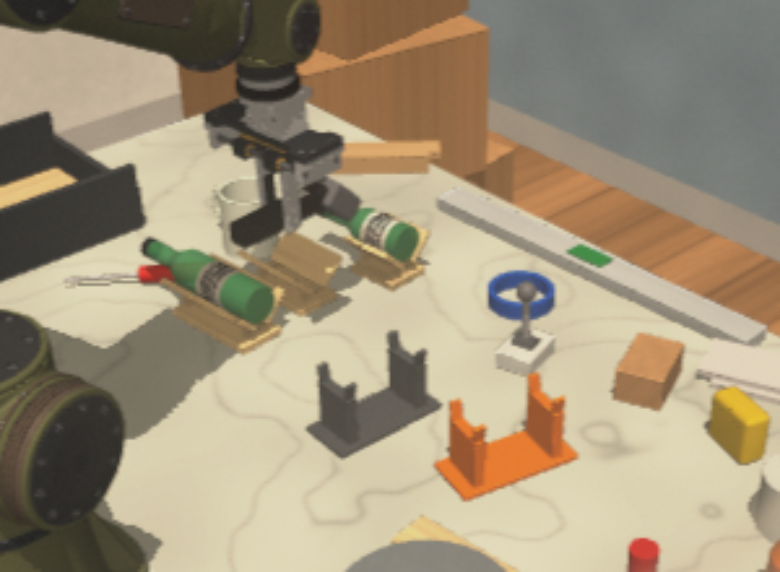

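```bash
python3 -m creep '[[[0,0,-0.5],0,0.2],[[0,0,-1],0,0.2],[[0.1,-0.4,-1.6],0.3,0.2],[[0.26,-1,-1.64],0.99,0.2],[[0.44,-1.7,-1.64],0.99,0.2],[[0.62,-2.4,-1.64],0.99,0.2],[[0.8,-3.1,-1.64],0.99,0.2],[[0.98,-3.8,-1.64],0.99,0.2],[[1.1,-4.25,-1.64],0.99,0.2],[[1.16,-4.47,-1.64],0.99,0.2],[[1.16,-4.47,-1.64],0.99,0.2],[[1.16,-4.47,-1.64],0.99,0.2]]'; python3 -m creep '[[[0,0,0],0,0.2]]'; python3 -c "
from h import *
rows(.4600,-.0117,.12,178.07)
"
```

```text
time_s: 47.7
ee_pos: [0.4602, -0.0112, 0.2198]
eef_rot: [3.137, 0.022, 3.108]
force: [0.5, 0.2, -2.2]
grip_width: 0.0296
time_s: 47.8
ee_pos: [0.4601, -0.0109, 0.2198]
eef_rot: [3.137, 0.022, 3.109]
force: [-0.1, 0.2, -2.1]
grip_width: 0.0296
t 47.8 p [ 0.4601 -0.0109  0.2198] rot [3.137 0.022 3.109] F [-0.1  0.2 -2.1] w 0.0296 q [-0.11  0.07  1.75  0.01  1.31 -1.65]
row [ 0.045 -0.025  1.995] twist 0.011 nrows~ 2.0 yaw now 178.16
```

```bash
python3 -m creep '[[[0.045,-0.015,0.6],0,0.2],[[0.045,-0.015,1.2],0,0.2],[[0.045,-0.015,1.8],0,0.2],[[0.045,-0.015,2],0,0.2],[[0.045,-0.015,2],0,0.2],[[0.045,-0.015,2],0,0.2]]'; python3 -c "
from h import *
rows(.4600,-.0117,.0588,178.07)
c=cam('side');save('s33',cv2.resize(c['im'][120:300,180:420],None,fx=3,fy=3))
"
```

```text
time_s: 48.4
ee_pos: [0.4606, -0.0119, 0.121]
eef_rot: [3.137, 0.023, 3.109]
force: [0.5, -0.2, -2.2]
grip_width: 0.0295
t 48.4 p [ 0.4606 -0.0119  0.121 ] rot [3.137 0.023 3.109] F [ 0.5 -0.2 -2.2] w 0.0295 q [-0.11  0.17  1.87  0.01  1.08 -1.65]
row [ 0.041 -0.002  1.243] twist 0.007 nrows~ 1.2 yaw now 178.12
```

View pics/s33.png

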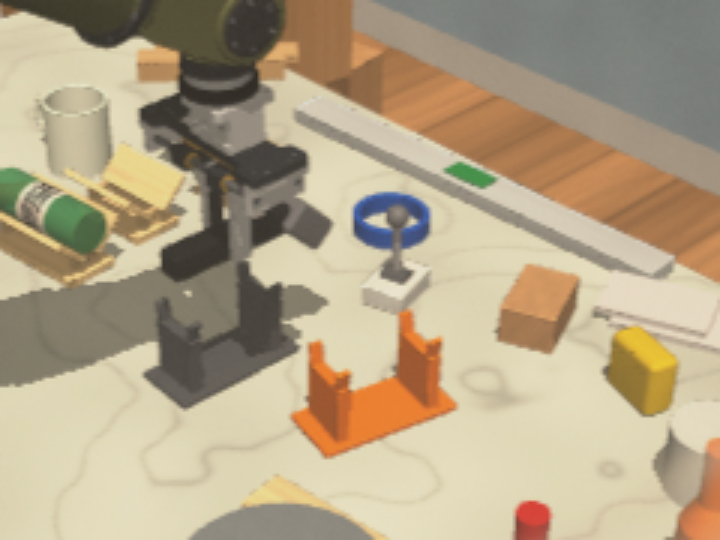

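```bash
python3 -m creep '[[[0.04,0,0.4],0,0.2],[[0.04,0,0.8],0,0.2],[[0.04,0,1.1],0,0.2],[[0.04,0,1.22],0,0.2],[[0.04,0,1.22],0,0.2],[[0.04,0,1.22],0,0.2]]'; python3 -c "
from h import *
st()
c=cam('side');save('s34',cv2.resize(c['im'][120:300,180:420],None,fx=3,fy=3))
"
```

```text
time_s: 49.05
ee_pos: [0.4599, -0.0119, 0.0598]
eef_rot: [3.137, 0.023, 3.108]
force: [-0.6, 0.2, -2.0]
grip_width: 0.0295
t 49.05 p [ 0.4599 -0.0119  0.0598] rot [3.137 0.023 3.108] F [-0.6  0.2 -2. ] w 0.0295 q [-0.11  0.26  1.92  0.01  0.93 -1.65]
```

View pics/s34.png

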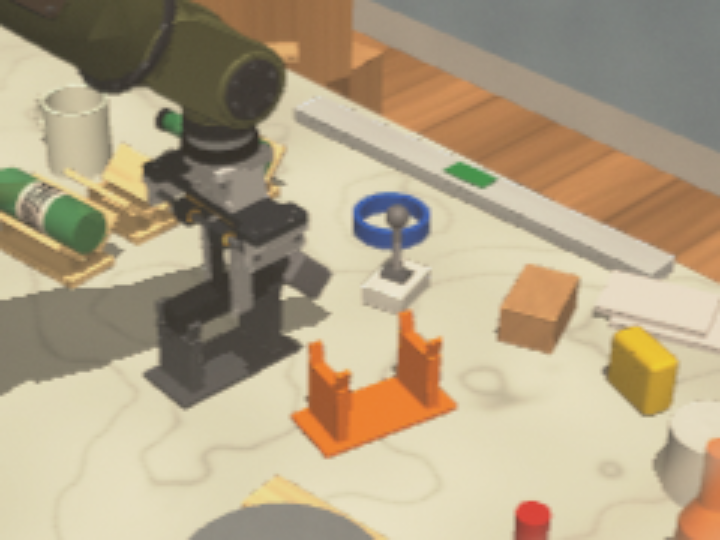

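Almost seated: it sits about 1.5 mm high and still hangs from the grip. I lower it the rest of the way and open.

```bash
python3 -m creep '[[[0,0,0.03],0,0.2],[[0,0,0.04],0,0.2],[[0,0,0.04],0,0.2],[[0,0,0.04],0,0.35],[[0,0,0.04],0,0.55],[[0,0,0.04],0,0.55],[[0,0,0.04],0,0.55],[[0,0,0.04],0,0.55]]' 10; python3 -m creep '[[[0,0,-0.5],0,0.55],[[0,0,-1.5],0,0.55],[[0,0,-2.5],0,0.55],[[0,0,-3.2],0,0.55],[[0,0,-3.2],0,0.55],[[0,0,-3.2],0,0.55]]'; python3 - <<'E'
from h import *
st()
c=cam('wrist'); save('w35',c['im']); P=cloud(c); q=P.reshape(-1,3)
k=(q[:,0]>.36)&(q[:,0]<.62)&(abs(q[:,1]+.01)<.06)&(q[:,2]>.094)&(q[:,2]<.108)
print(k.sum(),cv2.minAreaRect((q[k][:,:2]*1000).astype(np.float32)))
for x in np.arange(.39,.58,.02):
    kk=k&(abs(q[:,0]-x)<.008)
    if kk.sum()>4: print(round(x,3),np.round([q[kk,1].min(),q[kk,1].max(),np.median(q[kk,1]),np.median(q[kk,2])],4),end=' ')
E
```

```text
time_s: 49.9
ee_pos: [0.4593, -0.0119, 0.0567]
eef_rot: [3.137, 0.022, 3.108]
force: [-0.2, 0.2, 0.4]
grip_width: 0.0518
time_s: 50.5
ee_pos: [0.4557, -0.0124, 0.2165]
eef_rot: [3.137, 0.022, 3.108]
force: [0.4, -0.2, -0.5]
grip_width: 0.0519
t 50.5 p [ 0.4557 -0.0124  0.2165] rot [3.137 0.022 3.108] F [ 0.4 -0.2 -0.5] w 0.0519 q [-0.11  0.06  1.76  0.01  1.3  -1.65]
4246 ((467.17950439453125, -13.171201705932617), (49.15695571899414, 163.9093017578125), 88.05746459960938)
0.39 [-0.0255  0.0038 -0.0104  0.0982] 0.41 [-0.026   0.0036 -0.011   0.0986] 0.43 [-0.0263  0.0021 -0.0123  0.0986] 0.45 [-0.0272  0.0018 -0.0126  0.0985] 0.47 [-0.0283  0.0014 -0.0136  0.0987] 0.49 [-0.0281 -0.0001 -0.0143  0.0996] 0.51 [-0.029  -0.0005 -0.015   0.0987] 0.53 [-0.0401  0.0092 -0.0159  0.1003] 0.55 [-0.0395  0.0079 -0.0131  0.0974]
```

View pics/w35.png

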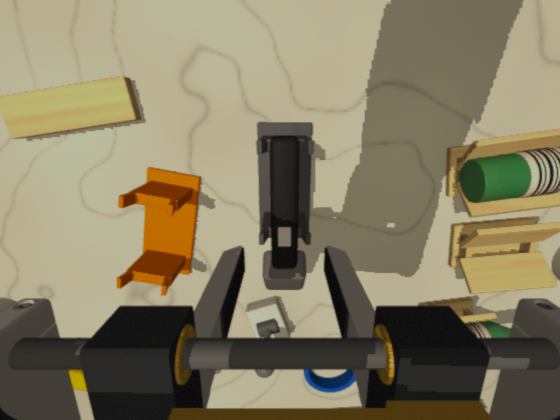

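```bash
python3 -c "
from h import *
rows(.7055,-.0313,.21,196.3)
c=cam('top');P=cloud(c); q=P.reshape(-1,3); k=(abs(q[:,0]-.66)<.05)&(abs(q[:,1]+.045)<.04)&(q[:,2]>.08)&(q[:,2]<.125); q=q[k]; print(len(q), np.round([q.min(0),q.max(0)],4) if len(q) else '')"
```

```text
t 50.55 p [ 0.4553 -0.0124  0.2156] rot [3.137 0.02  3.108] F [-0.2  0.2  0.4] w 0.0519 q [-0.11  0.06  1.76  0.01  1.3  -1.65]
row [-5.01  -0.212  0.214] twist -2.276 nrows~ 5.0 yaw now 178.09
68 [[ 0.6511 -0.0537  0.0969]
 [ 0.6733 -0.0315  0.1159]]
```

```bash
python3 -m creep '[[[-1,-0.04,0],-0.5,0],[[-2,-0.08,0],-1,0],[[-3,-0.12,0],-1.6,0],[[-4,-0.16,0],-2.28,0],[[-5,-0.21,0],-2.28,0],[[-5,-0.21,0],-2.28,0],[[-5,-0.21,0],-2.28,0],[[-5,-0.21,0],-2.28,0]]' 10; python3 -c "
from h import *
rows(.7055,-.0313,.067,196.3)
rows(.647,-.0483,.067,196.3)"
```

```text
time_s: 51.4
ee_pos: [0.7043, -0.0312, 0.2216]
eef_rot: [-3.139, 0.021, -2.857]
force: [0.2, -0.1, 0.8]
grip_width: 0.0005
t 51.4 p [ 0.7043 -0.0312  0.2216] rot [-3.139  0.021 -2.857] F [ 0.2 -0.1  0.8] w 0.0005 q [-0.1   0.64  0.98  0.01  1.5  -1.95]
row [ 4.200e-02 -3.000e-03  3.091e+00] twist 0.004 nrows~ 3.1 yaw now -163.67
t 51.4 p [ 0.7043 -0.0312  0.2216] rot [-3.139  0.021 -2.857] F [ 0.2 -0.1  0.8] w 0.0005 q [-0.1   0.64  0.98  0.01  1.5  -1.95]
row [ 1.26  -0.     3.066] twist 0.004 nrows~ 3.3 yaw now -163.67
```

```bash
python3 -m creep '[[[0.04,0,1],0,0],[[0.04,0,2],0,0],[[0.04,0,2.8],0,0],[[0.04,0,3.09],0,0],[[0.04,0,3.09],0,0],[[0.3,0,3.08],0,0],[[0.6,0,3.08],0,0],[[0.8,0,3.07],0,0],[[1,0,3.07],0,0],[[1.12,0,3.07],0,0],[[1.2,0,3.07],0,0],[[1.2,0,3.07],0,0]]' 10; python3 -c "
from h import *
st()
c=cam('side');save('s36',cv2.resize(c['im'][120:300,180:420],None,fx=3,fy=3))"
```

```text
time_s: 52.6
ee_pos: [0.6513, -0.0477, 0.0688]
eef_rot: [-3.138, 0.024, -2.857]
force: [-0.0, -0.8, 0.6]
grip_width: 0.0003
t 52.6 p [ 0.6513 -0.0477  0.0688] rot [-3.138  0.024 -2.857] F [-0.  -0.8  0.6] w 0.0003 q [-0.13  0.63  1.35  0.01  1.14 -1.99]
```

View pics/s36.png

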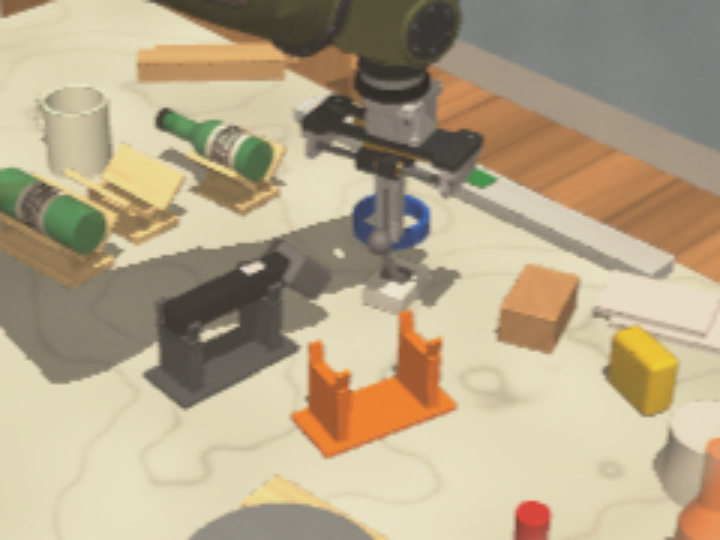

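```bash
cat > ball.py <<'E'
from h import *
st()
for n in ['wrist','side']:
    c=cam(n); P=cloud(c); q=P.reshape(-1,3); rgb=c['im'].reshape(-1,3).astype(int)
    e=np.array([.96,.28]); 
    r=q[:,:2]-[.6664,-.0427]; X=r@e; Y=r@np.array([-.28,.96])
    k=(X<-.016)&(X>-.075)&(abs(Y)<.02)&(q[:,2]>.065)&(q[:,2]<.112)
    if k.sum()>5: print(n,k.sum(),'X',np.round([X[k].min(),X[k].max()],4),'Y',np.round([Y[k].min(),Y[k].max()],4),'zmax',round(q[k,2].max(),4))
E
python3 ball.py; python3 -m creep '[[[0.06,0,0],0,0],[[0.12,0,0],0,0],[[0.12,0,0],0,0]]'; python3 ball.py;  python3 -m creep '[[[0.06,0,0],0,0],[[0.12,0,0],0,0],[[0.12,0,0],0,0]]'; python3 ball.py
```

```text
t 52.65 p [ 0.6514 -0.0477  0.0684] rot [-3.138  0.023 -2.857] F [1.  0.4 0.2] w 0.0006 q [-0.13  0.63  1.35  0.01  1.14 -1.99]
wrist 2378 X [-0.0539 -0.0255] Y [-0.0138  0.0119] zmax 0.112
side 102 X [-0.0546 -0.0163] Y [-0.0163  0.0104] zmax 0.1119
time_s: 53.05
ee_pos: [0.6467, -0.0488, 0.0674]
eef_rot: [-3.138, 0.026, -2.856]
force: [12.7, 2.7, -5.8]
grip_width: 0.0004
t 53.05 p [ 0.6467 -0.0488  0.0674] rot [-3.138  0.026 -2.856] F [12.7  2.7 -5.8] w 0.0004 q [-0.14  0.62  1.36  0.01  1.13 -1.99]
wrist 2374 X [-0.0579 -0.0304] Y [-0.0137  0.0121] zmax 0.112
side 108 X [-0.0601 -0.0171] Y [-0.0159  0.0111] zmax 0.1117
time_s: 53.45
ee_pos: [0.6457, -0.0491, 0.0678]
eef_rot: [-3.136, 0.039, -2.856]
force: [52.5, 11.1, -25.5]
grip_width: 0.0007
t 53.45 p [ 0.6457 -0.0491  0.0678] rot [-3.136  0.039 -2.856] F [ 52.5  11.1 -25.5] w 0.0007 q [-0.14  0.61  1.38  0.01  1.11 -2.  ]
wrist 2304 X [-0.0584 -0.0321] Y [-0.0137  0.0122] zmax 0.112
side 116 X [-0.0592 -0.0177] Y [-0.0156  0.0143] zmax 0.1118
```

```bash
python3 -m creep '[[[-0.2,0,0],0,0],[[-0.6,0,0],0,0],[[-0.6,0,-1],0,0],[[-0.6,0,-2],0,0],[[-0.6,0,-3],0,0],[[1,0,-4],0,0.3],[[2,0,-4.5],0,0.3],[[3,0,-4.5],0,0.3],[[4,0,-4.5],0,0.3],[[5,0,-4.5],0,0.3],[[6,0,-4.5],0,0.3],[[6,0,-4.5],0,0.3]]'; python3 - <<'E'
from h import *
exec(open('ball.py').read().replace('from h import *',''))
c=cam('top'); save('t37',c['im'])
lab((.6767,.2342),6.05,.04,c);lab((.4365,.2757),6.04,.07,c)
c=cam('side'); save('s37',c['im'])
E
```

```text
time_s: 54.75
ee_pos: [0.3445, -0.1361, 0.2852]
eef_rot: [-3.139, 0.022, -2.856]
force: [-0.1, 0.0, 0.8]
grip_width: 0.0282
t 54.75 p [ 0.3445 -0.1361  0.2852] rot [-3.139  0.022 -2.856] F [-0.1  0.   0.8] w 0.0282 q [-0.49 -0.19  1.83  0.01  1.48 -2.34]
wrist 45 X [-0.0477 -0.0362] Y [-0.0122  0.0085] zmax 0.1013
side 57 X [-0.0566 -0.0285] Y [-0.0156  0.0082] zmax 0.1021
high pts X range [-0.0376 -0.037   0.0131  0.1186  0.123 ] Y mean -0.002 zmax 0.0866
-0.035 49 3 | -0.025 41 9 | -0.015 0 61 | -0.005 0 59 | 0.005 0 60 | 0.015 0 58 | 0.025 24 28 | 0.035 55 1 | 0.045 42 3 | 0.055 25 2 | 0.065 15 0 | 0.075 13 0 | 0.085 13 0 | 0.095 10 0 | 0.105 8 0 | 0.115 0 13 | 0.125 0 4 | 
X -0.03 Ymid -0.0003
X 0.0 Ymid -0.0003
X 0.03 Ymid -0.0011
X 0.06 Ymid -0.0017
high pts X range [-0.0706 -0.0699  0.0112  0.146   0.1501] Y mean -0.0002 zmax 0.0872
-0.075 9 0 | -0.065 67 0 | -0.055 62 0 | -0.045 61 1 | -0.035 58 0 | -0.025 34 30 | -0.015 0 65 | -0.005 0 65 | 0.005 0 64 | 0.015 0 64 | 0.025 40 18 | 0.035 62 0 | 0.045 63 1 | 0.055 60 0 | 0.065 56 0 | 0.075 39 4 | 0.085 27 3 | 0.095 14 0 | 0.105 11 0 | 0.115 13 0 | 0.125 19 0 | 0.135 12 1 | 0.145 0 24 | 0.155 0 1 | 
X -0.06 Ymid 0.0007
X -0.03 Ymid 0.0003
X 0.0 Ymid 0.0
X 0.03 Ymid -0.0001
X 0.06 Ymid 0.0001
```

View pics/t37.png

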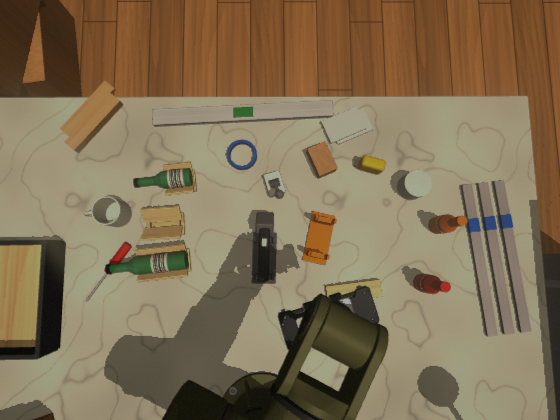

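View pics/s37.png

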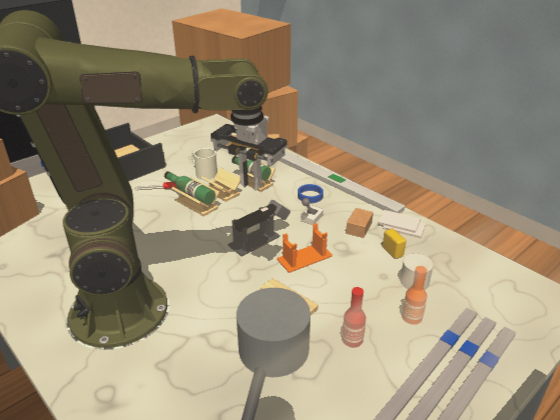

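```bash
python3 -m creep '[[[0,0,0],0,0.3],[[0,0,0],0,0.3],[[0,0,0],0,0.3],[[0,0,0],0,0.3],[[0,0,0],0,0.3]]'; python3 -c "
from h import *
st(); print(ctrl.hand_in())"
```

```text
time_s: 55.45
ee_pos: [0.3469, -0.136, 0.2852]
eef_rot: [-3.139, 0.022, -2.856]
force: [0.1, -0.3, 0.4]
grip_width: 0.0281
t 55.45 p [ 0.3469 -0.136   0.2852] rot [-3.139  0.022 -2.856] F [ 0.1 -0.3  0.4] w 0.0281 q [-0.48 -0.18  1.83  0.01  1.48 -2.34]
the job is handed in; nothing more can be done
None
```

I did every step in order and handed the job in at about 55 s of the 210 s limit; the hand-in gave no verdict.

- **Dimmer up:** I pushed the lever straight up after two failed grips on its ball. The fingertips are about 27 mm shorter than the stated tool frame, so the first attempts slipped off the top; I allowed for that from then on.
- **Bottles:** Only the tall and short green bottles were present; there was no middle one. I tipped each over its cradle's end into the trough. The tall one first lay 17 mm off centre and the short one about 12 mm off, so I dragged both along. At the last check the tall label was within 1 mm of centre, the short one about 2–3 mm off, and both lay straight.
- **Reading:** The scanner held still for about 2 s on each label, the tall bottle first, from about 105 mm. Depth checks put the beam within about 5 mm of each label's centre, but nothing reported an actual read.
- **Scanner back:** It is in its rest, within about 1 mm of where it first lay.
- **Dimmer off:** The lever is against its off stop, at about 0.02–0.07 rad by camera. I pushed slightly too far there: the force on the fingertips reached about 60 N for a moment. The 40 N limit is for the arm and gripper body, so I don't expect this to count, but I can't confirm it.
- **The rest:** In the last pictures the other things look unmoved, and the robot stands clear.

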